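Post the retained sample jar into the flap-front drop box

ROBOT

A 7-joint arm with a two-finger parallel gripper is mounted at the origin on the work surface. World frame = base frame: x ahead of the robot, y to its left, z up, the work surface at z = 0. Lengths are in m, angles in rad, forces in N, time in s.
With the tool pointing down it reaches from about 0.35 to 0.9 m from the base axis. Payload 8.1 kg.
Tool frame: the origin (TCP) lies midway between the tips of the shut fingers; the grasp point (between the pads) lies 19 mm behind it; z points along the fingers, y is the line along which they close (so a half turn about z gives the same grasp; the last joint's range is limited). The gripper opens to 92 mm and grips with 3 to 60 N. Pads are 19 mm wide; open, the fingers measure 130 mm over their backs; the gripper's body (75 mm by 190 mm) begins 47 mm behind the grasp point.
Start: joints at [-1.385, 0.434, 0.025, 1.573, -0.012, 1.134, -0.075], TCP at [0.178, 0.599, 0.202] pointing down, gripper open.
Joint ranges: [-2.62, 2.62], [-0.44, 2.09], [-1.27, 1.32], [0.08, 2.57], [-1.32, 4.46], [0.12, 2], [-2.74, 2.74]. Speed limits (rad/s): [2.22, 2.22, 3.01, 3.01, 3.14, 3.14, 3.14].

INTERFACE

Orientations are given as a rotation vector (axis times angle).
In Python, from cell import arm gives the robot as it stands.
- The arm moves only by the tool move_arm, never from a script. Its argument "motion" is a list of rows, each an object of numbers: "tx", "ty", "tz": the shift along the tool's x, y, z normalised to -1 to 1, where 1 is 1000 mm; "twist": the turn about the tool's z normalised to -1 to 1, where 1 is pi/2 rad. In form: [{"tx": .., "ty": .., "tz": .., "twist": ..}, ...]. A call has 1 to 12 rows; each row shifts and turns the commanded pose from where the row before left it, along the tool's axes as they then stand; what a row does not reach is not made up. A row lasts 1/10 s, in which the tool goes at most 50 mm and 8.59 degrees, less where a joint would pass 70% of its speed; a pose out of reach is approached as far as the arm can. A call with a number of a shift or a turn outside -1 to 1 is refused whole. A call with a gripper value outside its range is refused whole. "gripper" is the gripper's target within -1 to 1 (shut at 1, half-way at 0, fully open at -1), set as the call begins (left out, the last holds). The fingers move at their own pace and stop on an object; "squeeze" is the grip in N (left out, the last holds). Time passes only in rows, so rows that do not move let the fingers close. It gives the time, the measured TCP pose, the force, the opening and the grip force at its end, in the units of the state.
- arm.observe(): the state, without advancing time (a new reading comes with each control period).
- arm.get_image(name): name is "scene" or "top"; returns the picture (384x512x3 uint8, red, green, blue); there is no depth.
- arm.calibration(name): a dict with "K" (3x3 intrinsics, pixels), "T" (4x4, takes a point from camera to world coordinates). Camera axes: x right, y down, z forward; pixel columns grow to the right and rows downward; lengths in m; the calibration is good to about 2 mm. A picture is of the moment at which its call begins. calibration takes no time and is no camera call.
- arm.sign_off(): hands the job in; it is judged then, once.
Trained networks look in the newest picture that a camera, given by its name, has taken for a name from the list of things; names that differ only in an ending like _2 or _b are one class to them, and where a whole thing is asked for, a point or a joint stands for the part that bears it (a point fixed in the world has none). Each returns a list of dicts, best first, with "conf" (0 to 1); they miss things now and then, are a little off and sometimes report something else, mostly with a low value. They report only what shows in the picture. A call takes as long as a camera call. They do not tell look-alikes from the thing itself.
- arm.look_for(camera, query): "point" ([column, row] as shares, 0 to 1, of the picture: columns of its width, rows of its height, amid what is visible of it).
- arm.regions_of(camera, query): "region" (384x512 bool, what is visible of it) and "point" ([column, row] as shares, 0 to 1, of the picture: columns of its width, rows of its height, amid what is visible of it).
- arm.place_of(camera, query): "point" ([column, row] as shares, 0 to 1, of the picture: columns of its width, rows of its height: a listed point, or the origin of a listed thing).
The state is a dict: "clock": time; "joints": joint angles; "dq": joint speeds; "joint_efforts": joint torques, N m; "position": TCP position; "ee_rot": TCP orientation; "force": force on the tool from outside, world axes, zero at the start; "ft_torque": the same for the moment, N m; "width": opening from 0.0 (shut) to 1.0 (fully open); "gripper_force": force on a finger pad.
Only numpy, scipy, OpenCV 4.12 (cv2) and the standard library are available. Lean on these libraries where they do the work, as an engineer would, in place of code of your own. Each camera call takes 0.05 s, during which the arm holds its last target. There are 200 camera calls.

TASK

The one small jar among the big ones is the batch's retained sample: pick it up and push it end first through the sprung flap in the sloping front of the steel sample box, right in, so that it drops to the bottom of the box and the flap springs shut behind it. Leave the big jars where they stand.

Things in the scene. Friction and masses are not known exactly. Their poses are not given: they have to be found in the camera images.
- sample: the sample jar: small straight upright jar of clear plastic with dark contents, pale label and a gilt screw lid, 45 mm in diameter over its full height of 70 mm, the lid being the top 16 mm; about 0.12 kg. Origin at the centre of its underside, z up along its axis.
- sample_center (a point): middle of the sample jar, 35 mm up its axis from the underside.
- jar1: a big sale jar, same look, 70 mm in diameter and 100 mm high, to be left standing. Origin at the centre of its underside.
- jar2: another big jar, as jar1.
- jar3: another big jar, as jar1.
- dropbox: the sample drop box: closed stainless box fixed to the table, 220 mm deep (x), 180 wide (y), 239 high (z), clear back. Origin: centre of its underside, z up; its front looks along its own -x, roughly at the robot. The front is upright up to 130 mm, then a panel slopes up and back at 40 degrees from horizontal, 170 mm long, to the flat top. Inner floor at 6 mm.
- mouth (a point): centre of the flap's opening, on the outer face of the sloping panel; in the box's frame at x -45, y 0, z 184.5 mm. The opening is 66 mm across (y) and 58 mm along the slope. The way in is square to the panel, 40 degrees from vertical: box-frame direction (0.643, 0, -0.766).
- flap (a joint): swing of the flap, rad: 0 shut, flush with the sloping panel; grows as it swings inwards, stop at 1.5. A spring shuts it: 0.04 N m when shut, rising by 0.08 N m per rad. Pushing the jar in takes up to 16 N, less the lower it enters, away from the hinge. Let go half way in, it stays pinched between flap and chute floor; push on its outer end until that is 35 to 40 mm past the panel.
- flap_mid (a point): middle of the flap's outer face: an aluminium plate that fills the opening, hinged along the opening's upper edge, 29 mm up the slope from here when shut. A hand gripping the jar by its sides is too wide for the opening.
- chute_end (a point): inner end of the short steel chute floor, which runs 30 mm straight inwards, square to the panel, from the lower edge of the opening. Beyond it the box is empty down to its floor.
Things that resemble listed ones, but are neither listed nor needed, are in the scene too. What is shaped like the sample but red is not meant. What is shaped like the jar1 but pink is not meant.

How it is judged:
By the outcome, as a careful person would: the job done as asked, in the order asked, and still so for the second after the job is handed in, with the robot touching nothing.
It also fails if it takes over 48 s, if anything falls off the work surface, if the arm or the gripper's body presses on something with over 40 N, if the wrist force passes 120 N, or if a joint passes its speed limit or range.

## Working session

There is one attempt and no reset: what is moved stays moved. The work goes in short steps, Python scripts to look and compute and a tool call to move; the robot and the scene stay as the last step left them, time stands still between calls to the robot, and variables do not carry over. Pictures are saved under pics/ and viewed, at most 10 in all, crops included, and the job is handed in when it is done.

Besides the shell and the picture viewer there is one more tool, called after ">>>" as name([rows], argument=value, ...), one row to a line, values as JSON. move_arm: Moves the arm, as the interface text tells. Scaled input: -1 to 1 covers 1000 mm each way for a shift and pi/2 rad each way for a turn. Its arguments: {"type":"object","properties":{"motion":{"type":"array","items":{"type":"object","properties":{"tx":{"type":"number"},"ty":{"type":"number"},"tz":{"type":"number"},"twist":{"type":"number"}}}},"gripper":{"type":"number"},"squeeze":{"type":"number"}},"required":["motion"]}

```bash
ls; mkdir -p pics; python3 - <<'E'
from cell import arm
import cv2,numpy as np
for c in("scene","top"):
    im=arm.get_image(c); cv2.imwrite(f"pics/{c}0.png",im[...,::-1])
    k=arm.calibration(c); print(c,np.round(k["K"],1).tolist(),np.round(k["T"],4).tolist())
    for q in("sample","jar1","dropbox","mouth","chute_end","flap_mid","sample_center"):
        r=arm.place_of(c,q)
        print(q,[(round(d["conf"],2),round(d["point"][0]*512,1),round(d["point"][1]*384,1)) for d in r])
print(arm.observe())
E
```

```text
pics
scene [[350.8, 0.0, 257.9], [0.0, 350.8, 189.6], [0.0, 0.0, 1.0]] [[0.7742, 0.4287, -0.4655, 0.8929], [0.6329, -0.5214, 0.5724, -0.5506], [0.0027, -0.7378, -0.675, 0.7461], [0.0, 0.0, 0.0, 1.0]]
sample [(0.89, 260.8, 279.4), (0.78, 300.9, 275.5)]
jar1 [(0.85, 173.3, 237.1), (0.84, 210.7, 324.9), (0.76, 184.8, 281.0), (0.66, 218.9, 239.9)]
dropbox [(0.71, 349.2, 205.3), (0.69, 347.7, 155.2)]
mouth [(0.85, 347.1, 152.9)]
chute_end [(0.87, 344.8, 162.9)]
flap_mid [(0.65, 347.5, 150.9)]
sample_center [(0.77, 297.3, 270.6), (0.59, 259.9, 268.6)]
top [[474.5, 0.0, 251.9], [0.0, 474.5, 192.1], [0.0, 0.0, 1.0]] [[0.0228, -0.988, 0.1529, 0.3173], [-0.9997, -0.0213, 0.0113, -0.0508], [-0.0079, -0.1531, -0.9882, 1.3356], [0.0, 0.0, 0.0, 1.0]]
sample [(0.72, 294.0, 175.1), (0.56, 271.3, 148.4)]
jar1 [(0.96, 309.7, 264.3), (0.91, 338.4, 220.5), (0.72, 352.3, 175.1), (0.65, 287.7, 226.8)]
dropbox [(0.79, 175.7, 150.2), (0.26, 162.2, 156.7)]
mouth [(0.66, 157.4, 151.0)]
chute_end [(0.97, 159.1, 157.4)]
flap_mid [(0.86, 159.6, 151.0)]
sample_center [(0.83, 295.8, 169.5), (0.74, 273.7, 139.7)]
{'clock': 0.8, 'joints': array([-1.38457849,  0.43448273,  0.02500542,  1.57317511, -0.01159765,
        1.13403025, -0.07505765]), 'dq': array([ 8.07389771e-04, -8.00062932e-04, -3.08150184e-04,  1.89384883e-03,
        1.61511884e-03, -8.22810836e-05,  9.68451136e-04]), 'joint_efforts': array([-8.03824896e-04, -6.67613125e+01,  9.83633325e-01, -3.14797533e+01,
       -6.07533264e-02,  3.28021171e-02,  4.31173680e-05]), 'position': array([0.17804644, 0.59912183, 0.20196229]), 'ee_rot': array([4.52167876e-01, 3.10886281e+00, 7.63120405e-05]), 'force': array([ 0.41339718,  0.10149832, -0.23935434]), 'ft_torque': array([-0.02375626,  0.00319753,  0.0066314 ]), 'gripper_force': 0.0, 'width': 1.0000389411866852}
```

View pics/scene0.png

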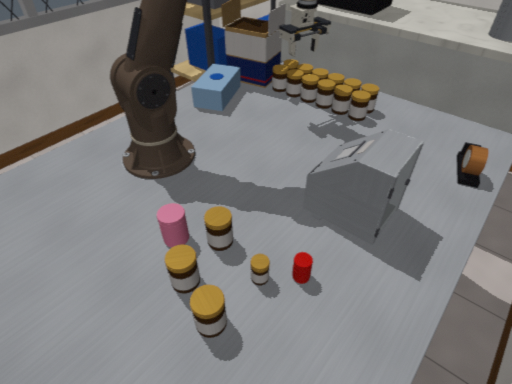

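View pics/top0.png

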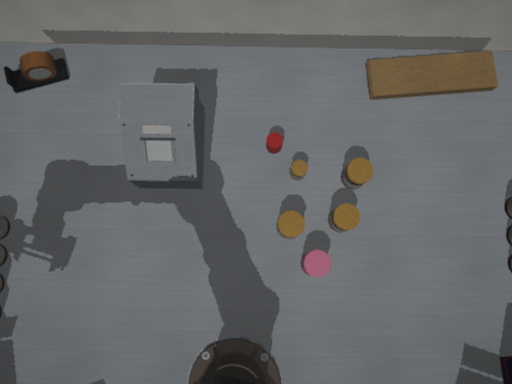

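The sample candidates are the gilt jar at scene (260,268) / top (299,168), and the red look-alike at scene (302,268) / top (275,142). The big jars are at scene (219,228), (183,268) and (209,310), with a pink one at (173,225). I choose the small gilt jar and will check it in a close crop.

```bash
cat >h.py <<'E'
from cell import arm
import cv2,numpy as np
from scipy.spatial.transform import Rotation as R
from scipy.optimize import least_squares
C={c:arm.calibration(c) for c in("scene","top")}
def proj(c,P):
    T=np.linalg.inv(C[c]["T"]);p=np.atleast_2d(P)@T[:3,:3].T+T[:3,3];p=p@C[c]["K"].T;return p[:,:2]/p[:,2:]
def ray(c,uv,z):
    K,T=C[c]["K"],C[c]["T"];d=T[:3,:3]@np.linalg.solve(K,[*uv,1]);o=T[:3,3];return o+d*(z-o[2])/d[2]
def tri(a,b):
    return least_squares(lambda P:np.r_[proj("scene",P)[0]-a,proj("top",P)[0]-b],[.5,0,.1])
E
python3 - <<'E'
from h import *
s=cv2.imread("pics/scene0.png");t=cv2.imread("pics/top0.png")
a=cv2.resize(s[235:300,230:330],(400,260),interpolation=3)
b=cv2.resize(s[125:240,300:430],None,fx=3,fy=3,interpolation=3)
d=cv2.resize(t[75:195,110:210],None,fx=4,fy=4,interpolation=3)
m=np.zeros((600,800,3),np.uint8);m[:260,:400]=a;m[260:260+330,:390]=b[:330];m[:480,400:]=d
cv2.imwrite("pics/crop1.png",m)
for n,x,y in(("mouth",(347.1,152.9),(157.4,151)),("flapmid",(347.5,150.9),(159.6,151)),("chute",(344.8,162.9),(159.1,157.4)),("sampc",(259.9,268.6),(295.8,169.5)),("samp",(260.8,279.4),(294,175.1))):
    r=tri(x,y);print(n,r.x.round(4),r.fun.round(1))
for c in C:
  for q in("sample","sample_center"):
    for g in arm.regions_of(c,q):
        print(c,q,round(g["conf"],2),np.array(g["point"])*[512,384],cv2.boundingRect(g["region"].astype(np.uint8)))
for j in((173.3,237.1),(210.7,324.9),(184.8,281),(218.9,239.9),(260.8,279.4),(300.9,275.5)):print(ray("scene",j,0).round(3))
E
```

```text
mouth [0.5949 0.2013 0.1768] [ 0.4 -0.1  0.2  0.3]
flapmid [0.5947 0.1951 0.1863] [-0.6  0.1 -0.3 -0.5]
chute [0.5898 0.2063 0.1362] [-0.6  0.1 -0.3 -0.5]
sampc [ 0.5841 -0.1591  0.0304] [ 0.7 -0.1  0.6  0.6]
samp [ 0.5812 -0.1558 -0.0234] [-0.4  0.1 -0.3 -0.3]
scene sample 0.78 [260.5056 269.6064] (250, 254, 19, 30)
scene sample 0.68 [300.288  267.1104] (292, 252, 21, 32)
scene sample_center 0.66 [258.816  270.1056] (250, 254, 19, 31)
scene sample_center 0.62 [300.9024 266.1888] (292, 252, 21, 32)
top sample 0.85 [274.5856 145.8048] (266, 133, 16, 21)
top sample 0.66 [297.5232 168.8832] (289, 159, 18, 21)
top sample 0.15 [356.096  170.1888] (341, 158, 33, 32)
top sample_center 0.86 [296.704  171.1104] (289, 160, 17, 20)
top sample_center 0.63 [271.616 141.312] (266, 133, 16, 21)
[ 0.322 -0.215  0.   ]
[ 0.579 -0.328  0.   ]
[ 0.45  -0.289  0.   ]
[ 0.425 -0.143  0.   ]
[ 0.591 -0.167  0.   ]
[ 0.661 -0.095  0.   ]
```

View pics/crop1.png

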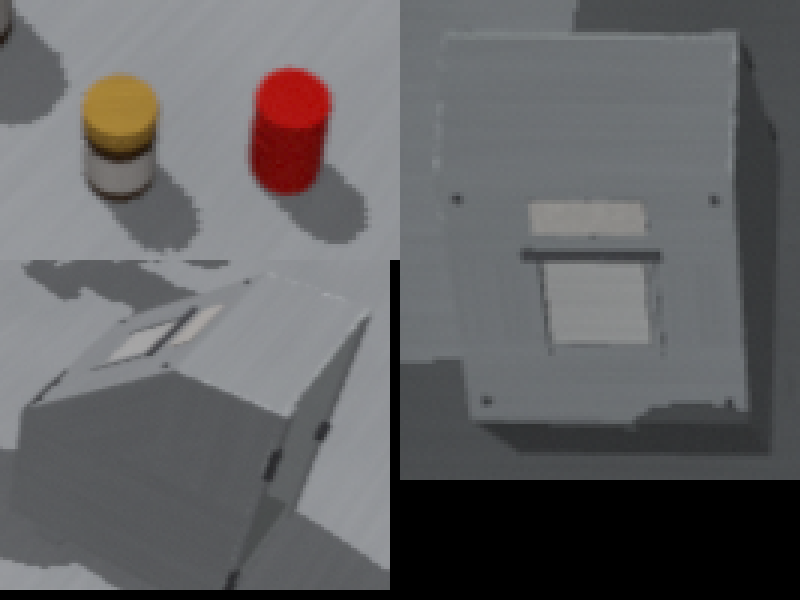

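```bash
cat >>h.py <<'E'
def bw(p,P):
    P=np.atleast_2d(P);c,s=np.cos(p[2]),np.sin(p[2])
    return np.c_[p[0]+c*P[:,0]-s*P[:,1],p[1]+s*P[:,0]+c*P[:,1],P[:,2]]
E
python3 - <<'E'
from h import *
S=lambda x,y:(300+x/3,125+(y-260)/3)
T=lambda x,y:(110+(x-400)/4,75+y/4)
sc=[((-.11,-.09,.13),S(25,402)),((.02,-.09,.239),S(172,370)),((.11,-.09,.239),S(287,415)),((.11,.09,.239),S(368,315)),((.02,.09,.239),S(262,272)),((.11,-.09,0),S(230,587))]
to=[((.11,.09,.239),T(440,33)),((.11,-.09,.239),T(737,33)),((-.11,.09,.13),T(472,418)),((-.11,-.09,.13),T(748,409))]
f=lambda p:np.r_[(proj("scene",bw(p,[a for a,_ in sc]))-[b for _,b in sc]).ravel(),(proj("top",bw(p,[a for a,_ in to]))-[b for _,b in to]).ravel()]
r=least_squares(f,[.63,.2,0],loss="soft_l1")
print(r.x.round(4),np.degrees(r.x[2]));print(f(r.x).reshape(-1,2).round(1).tolist())
p=r.x
o=[[-.045,0,.1845]]+[[-.045+u*.766,y,.1845+u*.643] for u in(.029,-.029) for y in(.033,-.033)]
print(bw(p,o).round(4));print((proj("top",bw(p,o))-[110,75])*4+[400,0]);print((proj("scene",bw(p,o))-[300,125])*3+[0,260])
# sample fit by silhouettes
best=[]
rs={}
for c,b in(("scene",(260,269)),("top",(297,169))):
    g=min(arm.regions_of(c,"sample"),key=lambda g:np.hypot(*(np.array(g["point"])*[512,384]-b)));rs[c]=g["region"]
th=np.linspace(0,6.28,60)
def bb(c,xy):
    P=np.array([[xy[0]+.0225*np.cos(t),xy[1]+.0225*np.sin(t),z] for t in th for z in(0,.07)])
    q=proj(c,P);return np.r_[q.min(0),q.max(0)]
def mb(m):
    v,u=np.nonzero(m);return np.array([u.min(),v.min(),u.max()+1,v.max()+1])-.0
M={c:mb(rs[c]) for c in rs}
r=least_squares(lambda xy:np.r_[bb("scene",xy)-M["scene"],bb("top",xy)-M["top"]],[.585,-.16]);print("sample",r.x,r.fun.round(1))
E
```

```text
[0.6413 0.1964 0.0204] 1.1697076640565753
[[-1.4, 2.2], [1.1, -0.7], [-0.3, -0.3], [0.3, -3.1], [1.7, -0.8], [-5.0, 10.0], [-0.1, -0.7], [-0.4, -0.7], [0.0, 0.2], [0.5, 2.5]]
[[0.5963 0.1955 0.1845]
 [0.6178 0.229  0.2031]
 [0.6191 0.163  0.2031]
 [0.5734 0.2281 0.1659]
 [0.5747 0.1621 0.1659]]
[[597.28900029 300.44832182]
 [538.84049118 257.96266763]
 [645.92354787 257.9845225 ]
 [549.89625114 341.82788203]
 [654.29734466 341.88713425]]
[[142.17761745 340.11081931]
 [185.55616567 315.12249909]
 [151.34193111 350.02716556]
 [133.79145077 331.03647555]
 [ 99.11666364 364.91618848]]
sample [ 0.58454936 -0.16367578] [ 0.1 -1.8  0.3  0.9  0.2  0.   0.6 -0.1]
```

>>> move_arm([
  {"twist":-0.066},
  {"twist":-0.066},
  {"twist":-0.066},
  {"tx":-0.0218,"ty":-0.0427},
  {"tx":-0.0218,"ty":-0.0427},
  {"tx":-0.0218,"ty":-0.0427},
  {"tx":-0.0218,"ty":-0.0427},
  {"tx":-0.0218,"ty":-0.0427},
  {"tx":-0.0218,"ty":-0.0427},
  {"tx":-0.0218,"ty":-0.0427},
  {"tx":-0.0218,"ty":-0.0427},
  {"tx":-0.0218,"ty":-0.0427},
], gripper=-1)

```text
invalid input
```

>>> move_arm([
  {"tx":0,"ty":0,"tz":0,"twist":-0.066},
  {"tx":0,"ty":0,"tz":0,"twist":-0.066},
  {"tx":0,"ty":0,"tz":0,"twist":-0.066},
  {"tx":-0.0218,"ty":-0.0427,"tz":0,"twist":0},
  {"tx":-0.0218,"ty":-0.0427,"tz":0,"twist":0},
  {"tx":-0.0218,"ty":-0.0427,"tz":0,"twist":0},
  {"tx":-0.0218,"ty":-0.0427,"tz":0,"twist":0},
  {"tx":-0.0218,"ty":-0.0427,"tz":0,"twist":0},
  {"tx":-0.0218,"ty":-0.0427,"tz":0,"twist":0},
  {"tx":-0.0218,"ty":-0.0427,"tz":0,"twist":0},
  {"tx":-0.0218,"ty":-0.0427,"tz":0,"twist":0},
  {"tx":-0.0218,"ty":-0.0427,"tz":0,"twist":0},
], gripper=-1)

```text
clock: 2.3
position: [0.3834, 0.2175, 0.2023]
ee_rot: [-0.035, 3.141, 0.001]
force: [0.5, 1.2, 0.3]
width: 1.002
gripper_force: 0.0
```

>>> move_arm([
  {"tx":-0.0215,"ty":-0.0426,"tz":0,"twist":0},
  {"tx":-0.0215,"ty":-0.0426,"tz":0,"twist":0},
  {"tx":-0.0215,"ty":-0.0426,"tz":0,"twist":0},
  {"tx":-0.0215,"ty":-0.0426,"tz":0,"twist":0},
  {"tx":-0.0215,"ty":-0.0426,"tz":0,"twist":0},
  {"tx":-0.0215,"ty":-0.0426,"tz":0,"twist":0},
  {"tx":-0.0215,"ty":-0.0426,"tz":0,"twist":0},
  {"tx":-0.0215,"ty":-0.0426,"tz":0,"twist":0},
  {"tx":-0.0215,"ty":-0.0426,"tz":0,"twist":0},
  {"tx":0,"ty":0,"tz":0.04,"twist":0},
  {"tx":0,"ty":0,"tz":0.04,"twist":0},
  {"tx":0,"ty":0,"tz":0,"twist":0},
])

```text
clock: 3.5
position: [0.5811, -0.1589, 0.1172]
ee_rot: [0.034, -3.133, -0.003]
force: [-1.1, 0.5, 0.0]
width: 1.0
gripper_force: 0.0
```

```bash
python3 - <<'E'
from h import *
o=arm.observe();print(o["position"],o["ee_rot"],o["joints"].round(2))
m=np.zeros((560,800,3),np.uint8)
a=arm.get_image("scene")[...,::-1][200:340,160:360];b=arm.get_image("top")[...,::-1][90:230,230:370]
m[:280,:400]=cv2.resize(a,(400,280),interpolation=3);m[:400,400:]=cv2.resize(b,(400,400),interpolation=3);cv2.imwrite("pics/p2.png",m)
E
```

```text
[ 0.5810884  -0.15887436  0.11717154] [ 3.40997088e-02 -3.13265365e+00 -2.78068607e-03] [-0.08  0.5   0.38  1.75 -0.22  0.95  1.97]
```

View pics/p2.png

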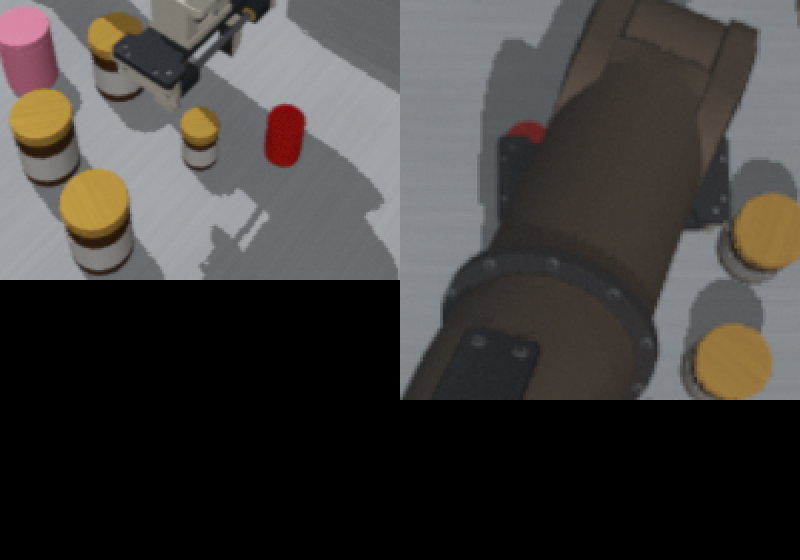

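The picture shows the open gripper above the small gilt jar (crop 200,140), with the red one off to the side (285,135). I'm descending.

>>> move_arm([
  {"tx":-0.004,"ty":-0.003,"tz":0.025,"twist":0},
  {"tx":0,"ty":0,"tz":0.025,"twist":0},
  {"tx":0,"ty":0,"tz":0.022,"twist":0},
  {"tx":0,"ty":0,"tz":0,"twist":0},
  {"tx":0,"ty":0,"tz":0,"twist":0},
])

```text
clock: 4.1
position: [0.5901, -0.1628, 0.0522]
ee_rot: [-0.036, 3.139, -0.001]
force: [-0.1, -0.3, -0.1]
width: 1.002
gripper_force: 0.0
```

>>> move_arm([
  {"tx":0,"ty":0,"tz":0,"twist":0},
  {"tx":0,"ty":0,"tz":0,"twist":0},
  {"tx":0,"ty":0,"tz":0,"twist":0},
  {"tx":0,"ty":0,"tz":0,"twist":0},
  {"tx":0,"ty":0,"tz":0,"twist":0},
  {"tx":0,"ty":0,"tz":0,"twist":0},
  {"tx":0,"ty":0,"tz":0,"twist":0},
], gripper=1, squeeze=8)

```text
clock: 4.8
position: [0.5886, -0.1627, 0.0498]
ee_rot: [0.035, -3.141, -0.0]
force: [-0.0, 0.5, 0.4]
width: 0.441
gripper_force: 0.0
```

>>> move_arm([
  {"tx":0,"ty":0,"tz":0,"twist":0},
  {"tx":0,"ty":0,"tz":0,"twist":0},
  {"tx":0,"ty":0,"tz":0,"twist":0},
])

```text
clock: 5.1
position: [0.5887, -0.1627, 0.0499]
ee_rot: [0.035, -3.141, -0.0]
force: [-0.8, -0.0, 0.1]
width: 0.175
gripper_force: 0.0
```

```bash
python3 - <<'E'
from h import *
o=arm.observe();print(o["position"],o["width"],o["gripper_force"],o["force"])
a=arm.get_image("scene")[...,::-1][200:340,160:360]
cv2.imwrite("pics/p3.png",cv2.resize(a,(800,560),interpolation=3))
E
```

```text
[ 0.58865636 -0.16268668  0.04987318] 0.17507377840268 0.0 [-0.826613   -0.02556237  0.11055329]
```

View pics/p3.png

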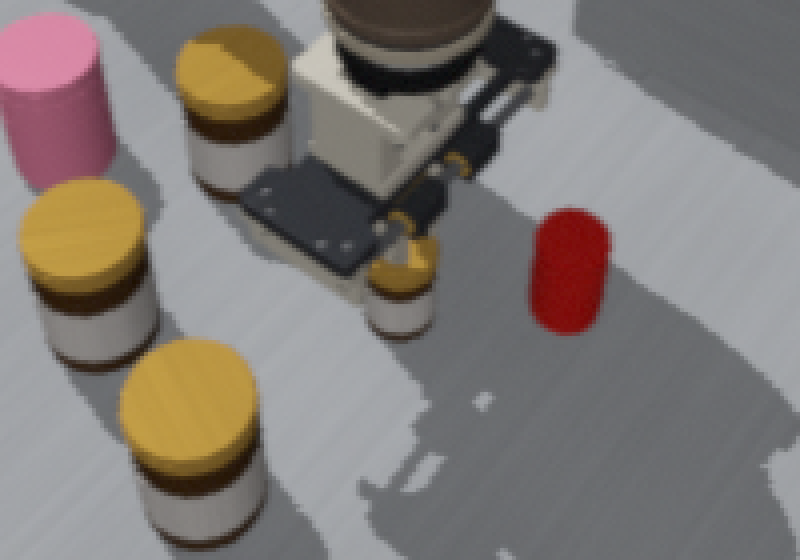

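```bash
python3 - <<'E'
from h import *
o=arm.observe();p=o["position"]
for n,q in(("tcp",p),("bodyc",p+[0,0,.066]),("body-y+x",p+[.0375,-.095,.066]),("body+y+x",p+[.0375,.095,.066]),("body-y-x",p+[-.0375,-.095,.066]),("fing-",p+[0,-.065,.03]),("jar0",np.array([.585,-.163,0])),("jar7",np.array([.585,-.163,.07]))):
    print(n,((proj("scene",q)[0]-[160,200])*4).round(), proj("top",q)[0].round(1))
cv2.imwrite("pics/p4.png",cv2.resize(arm.get_image("top")[...,::-1][90:240,220:380],(800,600),interpolation=3)[:, :])
E
```

```text
tcp [405. 263.] [298.3 167.1]
bodyc [406. 193.] [300.5 162. ]
body-y+x [347. 345.] [336.7 148.8]
body+y+x [557. 126.] [264.6 147.3]
body-y-x [240. 267.] [336.9 176.8]
fing- [332. 307.] [323.4 165.4]
jar0 [399. 308.] [296.9 172. ]
jar7 [400. 240.] [299.1 166.9]
```

View pics/p4.png

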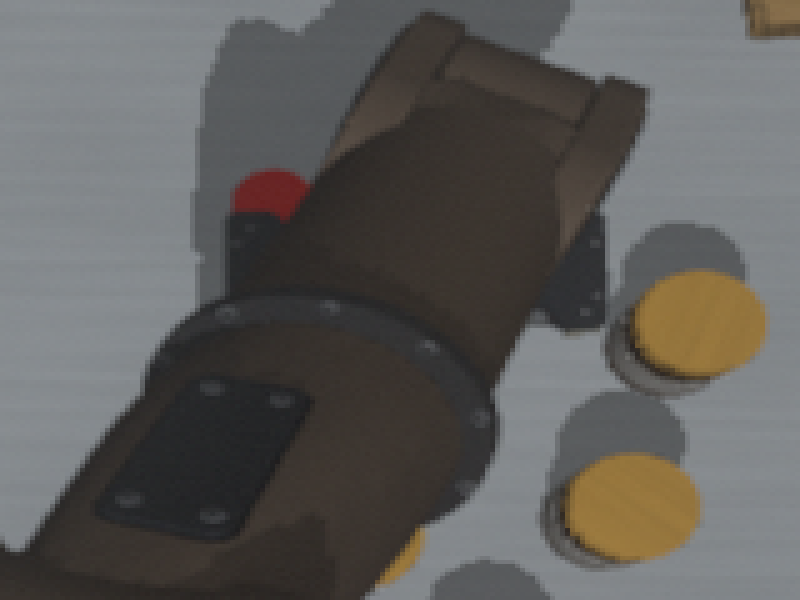

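The fingers closed with no contact. The body looks higher over the lid than expected, so I'll open, go lower and try again.

>>> move_arm([
  {"tx":0,"ty":0,"tz":0,"twist":0},
  {"tx":0,"ty":0,"tz":0,"twist":0},
  {"tx":0,"ty":0,"tz":0,"twist":0},
  {"tx":0,"ty":0,"tz":0,"twist":0},
  {"tx":0,"ty":0,"tz":0,"twist":0},
  {"tx":0,"ty":0,"tz":0,"twist":0},
  {"tx":0,"ty":0,"tz":0,"twist":0},
  {"tx":0,"ty":0,"tz":0,"twist":0},
  {"tx":0,"ty":0,"tz":0,"twist":0},
], gripper=-0.8)

```text
clock: 6.1
position: [0.5887, -0.1626, 0.0499]
ee_rot: [-0.035, 3.141, 0.0]
force: [-0.3, -0.1, 0.3]
width: 0.826
gripper_force: 0.0
```

```bash
python3 - <<'E'
from h import *
o=arm.observe();print(o["position"],o["width"],o["gripper_force"],o["force"])
a=arm.get_image("scene")[...,::-1][200:320,200:360]
cv2.imwrite("pics/p5.png",cv2.resize(a,(800,600),interpolation=3))
for c in C:
    print(c,[(round(d["conf"],2),np.array(d["point"])*[512,384]) for d in arm.place_of(c,"sample_center")])
E
```

```text
[ 0.5887057  -0.1626452   0.04994576] 0.8262707244750437 0.0 [-0.3007552  -0.12058467  0.29188706]
scene [(0.86, array([299.8784, 270.4128])), (0.74, array([260.7104, 270.6048]))]
top [(0.42, array([275.2   , 142.1952]))]
```

View pics/p5.png

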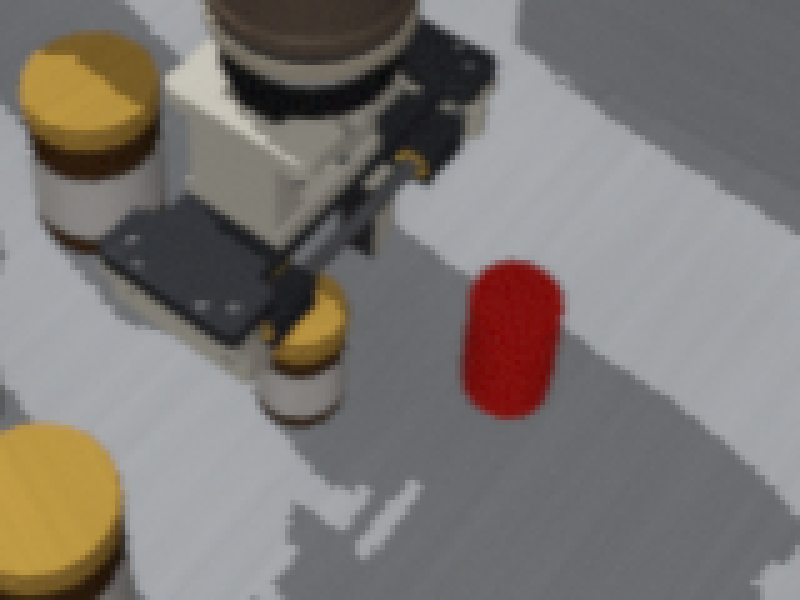

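The tips look to be at about lid-top height, so I'll go 25 mm lower and close again.

>>> move_arm([
  {"tx":0.002,"ty":0,"tz":0.013,"twist":0},
  {"tx":0,"ty":0,"tz":0.012,"twist":0},
  {"tx":0,"ty":0,"tz":0,"twist":0},
])

```text
clock: 6.55
position: [0.5849, -0.1622, 0.0225]
ee_rot: [0.035, -3.138, -0.001]
force: [-0.6, -0.3, -0.1]
width: 0.901
gripper_force: 0.0
```

>>> move_arm([
  {"tx":0,"ty":0,"tz":0,"twist":0},
  {"tx":0,"ty":0,"tz":0,"twist":0},
  {"tx":0,"ty":0,"tz":0,"twist":0},
  {"tx":0,"ty":0,"tz":0,"twist":0},
  {"tx":0,"ty":0,"tz":0,"twist":0},
  {"tx":0,"ty":0,"tz":0,"twist":0},
  {"tx":0,"ty":0,"tz":0,"twist":0},
], gripper=1, squeeze=8)

```text
clock: 7.25
position: [0.5869, -0.1628, 0.0251]
ee_rot: [-0.035, 3.141, -0.0]
force: [-0.5, -0.9, 1.7]
width: 0.486
gripper_force: 8.0
```

>>> move_arm([
  {"tx":0,"ty":0,"tz":-0.02,"twist":0},
  {"tx":0,"ty":0,"tz":-0.04,"twist":0},
  {"tx":0,"ty":0,"tz":-0.045,"twist":0},
  {"tx":0,"ty":0,"tz":-0.045,"twist":0},
  {"tx":0,"ty":0,"tz":-0.045,"twist":0},
  {"tx":0,"ty":0,"tz":-0.045,"twist":0},
  {"tx":0,"ty":0,"tz":-0.035,"twist":0},
  {"tx":0,"ty":0,"tz":0,"twist":0},
], squeeze=15)

```text
clock: 8.05
position: [0.5888, -0.1637, 0.3053]
ee_rot: [-0.034, 3.133, -0.002]
force: [1.4, -0.3, -2.0]
width: 0.486
gripper_force: 15.0
```

>>> move_arm([
  {"tx":-0.0257,"ty":0.0398,"tz":0,"twist":0},
  {"tx":-0.0257,"ty":0.0398,"tz":0,"twist":0},
  {"tx":-0.0257,"ty":0.0398,"tz":0,"twist":0},
  {"tx":-0.0257,"ty":0.0398,"tz":0,"twist":0},
  {"tx":-0.0257,"ty":0.0398,"tz":0,"twist":0},
  {"tx":-0.0257,"ty":0.0398,"tz":0,"twist":0},
  {"tx":-0.0257,"ty":0.0398,"tz":0,"twist":0},
  {"tx":-0.0257,"ty":0.0398,"tz":0,"twist":0},
  {"tx":-0.0257,"ty":0.0398,"tz":0,"twist":0},
  {"tx":0,"ty":0,"tz":0,"twist":0},
  {"tx":0,"ty":0,"tz":0,"twist":0},
])

```text
clock: 9.15
position: [0.8099, 0.2019, 0.2959]
ee_rot: [0.038, -3.137, 0.002]
force: [0.3, -1.4, -1.6]
width: 0.49
gripper_force: 15.0
```

```bash
python3 - <<'E'
from h import *
o=arm.observe();print(o["position"],o["ee_rot"],o["width"],o["gripper_force"],o["force"],o["joints"].round(2))
a=arm.get_image("scene")[...,::-1][20:260,240:512]
cv2.imwrite("pics/p6.png",cv2.resize(a,(680,600),interpolation=3))
p=o["position"]
for z in (0,.022,-.025,.045):print(z,((proj("scene",p+[0,0,z])[0]-[240,20])*2.5).round())
E
```

```text
[0.80992081 0.20189408 0.29594487] [ 3.76115660e-02 -3.13727208e+00  2.09209437e-03] 0.49006620990622346 14.991686828434467 [ 0.25747789 -1.37723275 -1.56658266] [-0.42  0.83  0.37  0.68 -0.27  1.67  1.4 ]
0 [511. 315.]
0.022 [520. 294.]
-0.025 [501. 338.]
0.045 [530. 272.]
```

View pics/p6.png

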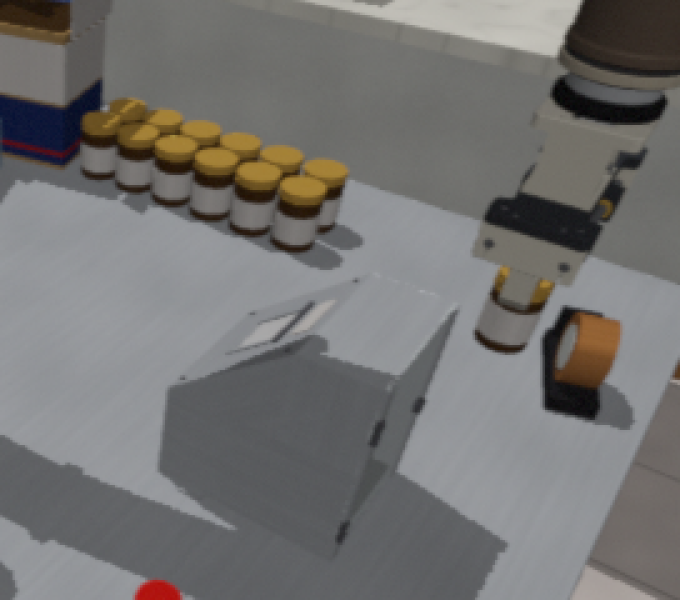

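The jar is held upright behind the box, with its bottom at crop (500,340) and the box's back top edge at (375-458, 275-305). Next I'll lower it and pull it against that edge to tilt it in the grip.

```bash
python3 - <<'E'
from h import *
p=arm.observe()["position"]
for z in (.02,.03,.05,.066,.08,.1):print(z,[((proj("scene",p+[dx,dy,z])[0]-[240,20])*2.5).round().tolist() for dx,dy in((.0375,-.095),(-.0375,-.095),(.0095,-.023),(.0095,-.04),(-.0095,-.04))])
E
```

```text
0.02 [[529.0, 366.0], [435.0, 330.0], [522.0, 311.0], [515.0, 321.0], [492.0, 312.0]]
0.03 [[534.0, 356.0], [438.0, 320.0], [526.0, 302.0], [519.0, 311.0], [496.0, 302.0]]
0.05 [[544.0, 335.0], [446.0, 299.0], [535.0, 281.0], [529.0, 290.0], [505.0, 282.0]]
0.066 [[552.0, 318.0], [452.0, 282.0], [543.0, 265.0], [536.0, 273.0], [512.0, 265.0]]
0.08 [[559.0, 302.0], [458.0, 267.0], [549.0, 249.0], [543.0, 258.0], [518.0, 250.0]]
0.1 [[570.0, 279.0], [467.0, 244.0], [559.0, 227.0], [553.0, 236.0], [527.0, 228.0]]
```

>>> move_arm([
  {"tx":0,"ty":0.0,"tz":0.025,"twist":0},
  {"tx":0,"ty":0,"tz":0.022,"twist":0},
  {"tx":0.02,"ty":0,"tz":0,"twist":0},
  {"tx":0.01,"ty":0,"tz":0,"twist":0},
  {"tx":0,"ty":0,"tz":0,"twist":0},
  {"tx":0,"ty":0,"tz":0,"twist":0},
], squeeze=8)

```text
clock: 9.8
position: [0.78, 0.1986, 0.2543]
ee_rot: [-0.032, 3.14, 0.001]
force: [0.4, -0.1, -1.8]
width: 0.491
gripper_force: 8.0
```

>>> move_arm([
  {"tx":0,"ty":0,"tz":0.004,"twist":0},
  {"tx":0.006,"ty":0,"tz":0,"twist":0},
  {"tx":0.006,"ty":0,"tz":0,"twist":0},
  {"tx":0.006,"ty":0,"tz":0,"twist":0},
  {"tx":0,"ty":0,"tz":0,"twist":0},
])

```text
clock: 10.3
position: [0.7616, 0.1996, 0.2498]
ee_rot: [-0.035, 3.14, 0.001]
force: [1.7, -0.7, 0.3]
width: 0.488
gripper_force: 8.0
```

>>> move_arm([
  {"tx":0.006,"ty":0,"tz":0,"twist":0},
  {"tx":0.006,"ty":0,"tz":0,"twist":0},
  {"tx":0.006,"ty":0,"tz":0,"twist":0},
  {"tx":0.004,"ty":0,"tz":0,"twist":0},
  {"tx":0,"ty":0,"tz":0,"twist":0},
])

```text
clock: 10.8
position: [0.7392, 0.1992, 0.249]
ee_rot: [0.035, -3.141, -0.0]
force: [-0.0, -0.8, 0.6]
width: 0.491
gripper_force: 8.0
```

```bash
python3 - <<'E'
from h import *
o=arm.observe();print(o["position"],o["width"],o["gripper_force"],o["force"],o["ft_torque"])
a=arm.get_image("scene")[...,::-1][60:240,300:500]
cv2.imwrite("pics/p7.png",cv2.resize(a,(660,594),interpolation=3))
E
```

```text
[0.73916291 0.1992034  0.24902362] 0.4911207757522434 7.999835349619389 [-0.04431504 -0.77843059  0.61219703] [-0.0872222  -0.04868526 -0.00196228]
```

View pics/p7.png

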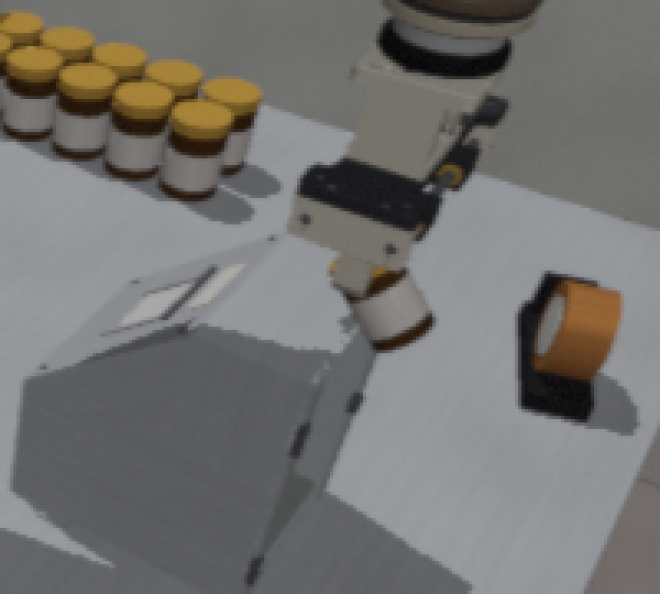

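The jar has tilted in the grip, bottom away from the box at crop (400,335). I'll measure the tilt and lock the grip.

```bash
cat >>h.py <<'E'
def jarpts(p,th,h,dz,lo=0,hi=.07,r=.0225):
    # p: TCP; pivot at p+[0,0,dz] lies h above the jar bottom on its axis; tilt th puts bottom to +x
    a=np.array([-np.sin(th),0,np.cos(th)]);e=np.array([np.cos(th),0,np.sin(th)]);y=np.array([0,1,0])
    c=p+np.array([0,0,dz]);t=np.linspace(0,2*np.pi,40)
    return np.array([c+a*(s-h)+r*(e*np.cos(u)+y*np.sin(u)) for s in(lo,hi) for u in t])
def fit(c="scene"):
    from scipy.optimize import differential_evolution as DE
    o=arm.observe();p=o["position"];arm.get_image(c);g=proj(c,p)[0]
    G=[x for x in arm.regions_of(c,"sample") if np.hypot(*(np.array(x["point"])*[512,384]-g))<35]
    m=G[0]["region"].astype(np.uint8)
    def cost(v):
        q=np.zeros_like(m);P=jarpts(p,v[0],v[1],.035,0,.07)+[v[2],0,0];cv2.fillConvexPoly(q,cv2.convexHull((proj(c,P)*16).astype(np.int32)),1,shift=4)
        return 1-(q&m).sum()/((q|m).sum()+1e-9)
    r=DE(cost,[(0,1.2),(.045,.07),(-.006,.006)],seed=0,maxiter=40);return np.degrees(r.x[0]),r.x[1:],r.fun,G[0]["conf"],m.sum()
E
python3 - <<'E'
from h import *
print(fit())
E
```

```text
(np.float64(46.51656309517167), array([ 0.06215902, -0.00586713]), np.float64(0.39572192513449767), 0.8, np.uint64(461))
```

>>> move_arm([
  {"tx":0,"ty":0,"tz":0,"twist":0},
  {"tx":0,"ty":0,"tz":0,"twist":0},
  {"tx":0,"ty":0,"tz":-0.025,"twist":0},
  {"tx":0,"ty":0,"tz":-0.03,"twist":0},
  {"tx":0.025,"ty":0,"tz":0,"twist":0},
  {"tx":0.04,"ty":0,"tz":0,"twist":0},
  {"tx":0.04,"ty":0,"tz":0,"twist":0},
  {"tx":0.04,"ty":0,"tz":0,"twist":0},
  {"tx":0.03,"ty":0,"tz":0,"twist":0},
  {"tx":0.02,"ty":0,"tz":0,"twist":0},
  {"tx":0,"ty":0,"tz":0,"twist":0},
], squeeze=35)

```text
clock: 12.05
position: [0.5426, 0.1951, 0.3045]
ee_rot: [0.037, -3.14, -0.002]
force: [0.5, 0.8, -1.7]
width: 0.483
gripper_force: 35.0
```

```bash
python3 - <<'E'
from h import *
o=arm.observe();print(o["position"],o["width"],o["gripper_force"],o["joints"].round(2))
print(fit())
E
```

```text
[0.54261834 0.19505924 0.30450355] 0.48313009768924026 35.000434666872025 [-0.71  0.29  0.37  1.55 -0.11  1.32  1.27]
(np.float64(44.37943287169678), array([ 0.06204685, -0.00453756]), np.float64(0.22053872054003276), 0.76, np.uint64(463))
```

>>> move_arm([
  {"tx":-0.003,"ty":0,"tz":0.035,"twist":0},
  {"tx":0,"ty":0,"tz":0.035,"twist":0},
  {"tx":0,"ty":0,"tz":0.03,"twist":0},
  {"tx":0,"ty":0,"tz":0,"twist":0},
  {"tx":0,"ty":0,"tz":0,"twist":0},
])

```text
clock: 12.65
position: [0.5488, 0.1944, 0.2042]
ee_rot: [0.034, -3.141, 0.001]
force: [-0.2, 0.2, -1.8]
width: 0.486
gripper_force: 35.0
```

```bash
python3 - <<'E'
from h import *
o=arm.observe();print(o["position"],o["width"],o["gripper_force"],o["force"])
print(fit())
a=arm.get_image("scene")[...,::-1][70:220,270:440]
cv2.imwrite("pics/p8.png",cv2.resize(a,(680,600),interpolation=3))
E
```

```text
[0.54884179 0.19444889 0.20416429] 0.48640675394028077 35.00033140182495 [-0.21776945  0.19114203 -1.77962525]
(np.float64(46.05828708833155), array([ 0.06625178, -0.0059474 ]), np.float64(0.23791102514654172), 0.89, np.uint64(394))
```

View pics/p8.png

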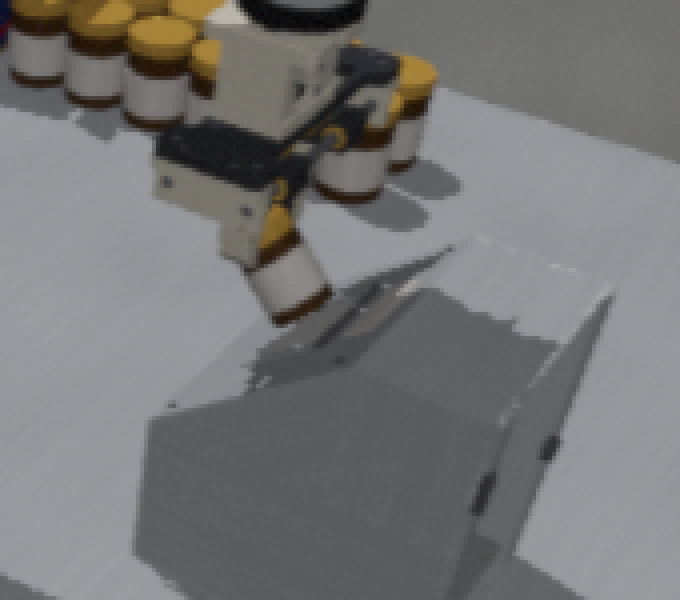

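>>> move_arm([
  {"tx":-0.0051,"ty":0,"tz":0.0061,"twist":0},
  {"tx":-0.0051,"ty":0,"tz":0.0061,"twist":0},
  {"tx":-0.0051,"ty":0,"tz":0.0061,"twist":0},
  {"tx":-0.0051,"ty":0,"tz":0.0061,"twist":0},
  {"tx":0,"ty":0,"tz":0,"twist":0},
])

```text
clock: 13.3
position: [0.5615, 0.1953, 0.1767]
ee_rot: [0.037, -3.126, 0.003]
force: [-23.4, -1.4, 7.3]
width: 0.481
gripper_force: 35.0
```

>>> move_arm([
  {"tx":-0.0051,"ty":0,"tz":0.0061,"twist":0},
  {"tx":-0.0051,"ty":0,"tz":0.0061,"twist":0},
  {"tx":0,"ty":0,"tz":0,"twist":0},
])

```text
clock: 13.6
position: [0.5685, 0.1954, 0.1626]
ee_rot: [0.038, -3.12, 0.004]
force: [-28.6, -0.7, -0.5]
width: 0.479
gripper_force: 35.0
```

>>> move_arm([
  {"tx":0.009,"ty":0,"tz":0.003,"twist":0},
  {"tx":0,"ty":0,"tz":0,"twist":0},
])

```text
clock: 13.8
position: [0.5644, 0.1954, 0.1622]
ee_rot: [0.037, -3.132, 0.002]
force: [-14.6, -0.8, 0.8]
width: 0.483
gripper_force: 35.0
```

```bash
python3 - <<'E'
from h import *
o=arm.observe();print(o["position"],o["width"],o["gripper_force"],o["force"],o["ft_torque"])
a=arm.get_image("scene")[...,::-1][90:210,290:426]
cv2.imwrite("pics/p9.png",cv2.resize(a,(680,600),interpolation=3))
E
```

```text
[0.56444397 0.19543648 0.16215378] 0.482796876543514 34.9996380507946 [-14.61682815  -0.82294758   0.79175334] [0.07591512 3.23637147 0.01044302]
```

View pics/p9.png

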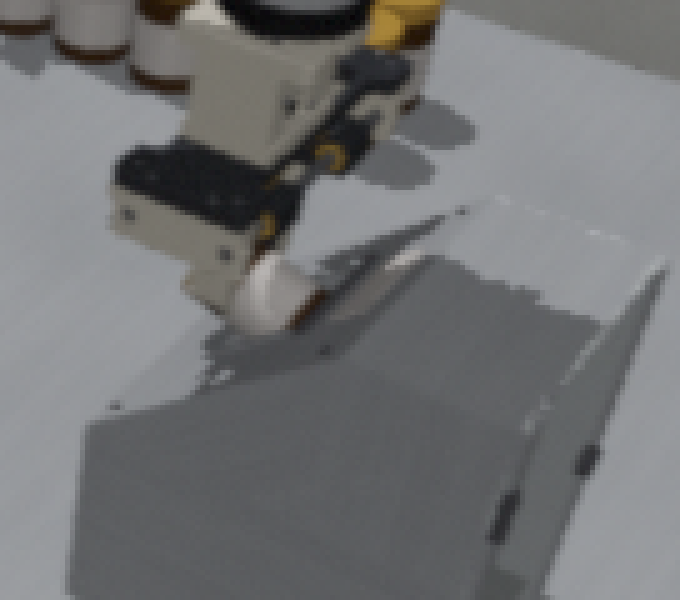

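The jar's upper corner caught near the hinge and the jar turned further in the grip. I'll back off and square its end against the solid panel below the flap.

>>> move_arm([
  {"tx":0.0064,"ty":0,"tz":-0.0077,"twist":0},
  {"tx":0.0064,"ty":0,"tz":-0.0077,"twist":0},
  {"tx":0.0064,"ty":0,"tz":-0.0077,"twist":0},
  {"tx":0.0064,"ty":0,"tz":-0.0077,"twist":0},
  {"tx":0.011,"ty":0,"tz":0.0078,"twist":0},
  {"tx":0.011,"ty":0,"tz":0.0078,"twist":0},
  {"tx":0.011,"ty":0,"tz":0.0078,"twist":0},
  {"tx":0,"ty":0,"tz":0,"twist":0},
  {"tx":0,"ty":0,"tz":0,"twist":0},
])

```text
clock: 14.75
position: [0.5118, 0.1941, 0.1726]
ee_rot: [-0.035, 3.14, 0.001]
force: [0.4, -0.2, -2.3]
width: 0.479
gripper_force: 35.0
```

```bash
cat >>h.py <<'E'
def rep(tag):
    o=arm.observe();print(o["position"].round(4),o["width"],o["force"].round(1));r=fit();print(r)
    p=o["position"];th=np.radians(r[0]);h,dx=r[1]
    L=np.array([p[0]+dx+h*np.sin(th)-.5963,p[2]+.035-h*np.cos(th)-.1845])*1000
    print("lead u,n mm",L@[.766,.643],L@[.643,-.766])
E
python3 -c "
from h import *
rep('a')"
```

```text
[0.5118 0.1941 0.1726] 0.4788478036555658 [ 0.4 -0.2 -2.3]
(np.float64(61.41163212709869), array([ 0.06485872, -0.00583868]), np.float64(0.3858093126399428), 0.87, np.uint64(277))
lead u,n mm -30.679090500343865 -15.386710529567798
```

>>> move_arm([
  {"tx":0,"ty":0,"tz":0,"twist":0},
  {"tx":-0.0026,"ty":0,"tz":0.0031,"twist":0},
  {"tx":-0.0026,"ty":0,"tz":0.0031,"twist":0},
  {"tx":-0.0026,"ty":0,"tz":0.0031,"twist":0},
  {"tx":0,"ty":0,"tz":0,"twist":0},
], squeeze=10)

```text
clock: 15.35
position: [0.519, 0.1938, 0.1618]
ee_rot: [0.034, -3.141, 0.001]
force: [-0.5, -0.7, -1.9]
width: 0.487
gripper_force: 10.0
```

>>> move_arm([
  {"tx":-0.0013,"ty":0,"tz":0.0015,"twist":0},
  {"tx":-0.0013,"ty":0,"tz":0.0015,"twist":0},
  {"tx":0,"ty":0,"tz":0,"twist":0},
])

```text
clock: 15.65
position: [0.5203, 0.1941, 0.1593]
ee_rot: [0.035, -3.139, 0.0]
force: [-6.0, -1.0, 5.3]
width: 0.485
gripper_force: 10.0
```

```bash
python3 -c "
from h import *
rep('a')"
```

```text
[0.5203 0.1941 0.1593] 0.48522119574802347 [-6.  -1.   5.3]
(np.float64(62.37275917674571), array([ 0.06800041, -0.00541759]), np.float64(0.372197309418448), 0.59, np.uint64(280))
lead u,n mm -30.151428279739065 3.011294842895052
```

>>> move_arm([
  {"tx":-0.0027,"ty":0,"tz":-0.0015,"twist":0},
  {"tx":-0.0027,"ty":0,"tz":-0.0015,"twist":0},
  {"tx":-0.0027,"ty":0,"tz":-0.0015,"twist":0},
  {"tx":-0.0027,"ty":0,"tz":-0.0015,"twist":0},
  {"tx":-0.0027,"ty":0,"tz":-0.0015,"twist":0},
  {"tx":0,"ty":0,"tz":0,"twist":0},
], squeeze=6)

```text
clock: 16.35
position: [0.5351, 0.1946, 0.1674]
ee_rot: [-0.035, 3.141, 0.001]
force: [-5.2, 0.6, 5.8]
width: 0.491
gripper_force: 6.0
```

```bash
python3 -c "
from h import *
rep('a')"
```

```text
[0.5351 0.1946 0.1674] 0.4905656382427932 [-5.2  0.6  5.8]
(np.float64(54.41993818340471), array([ 0.05058114, -0.00534303]), np.float64(0.39655172413923157), 0.34, np.uint64(282))
lead u,n mm -26.859833580752216 -7.458100461325027
```

```bash
cat >>h.py <<'E'
import itertools
def hull(c,P,m):
    q=np.zeros_like(m);cv2.fillConvexPoly(q,cv2.convexHull((proj(c,P)*16).astype(np.int32)),1,shift=4);return q
def fit(c="scene"):
    from scipy.optimize import differential_evolution as DE
    o=arm.observe();p=o["position"];arm.get_image(c);g=proj(c,p)[0];w=o["width"]*.046
    G=[x for x in arm.regions_of(c,"sample") if np.hypot(*(np.array(x["point"])*[512,384]-g))<35]
    m=G[0]["region"].astype(np.uint8);occ=np.zeros_like(m)
    for bx in(((-.0095,.0095),(-w-.019,-w),(.022,.1)),((-.0375,.0375),(-.095,.095),(.09,.16))):
        occ|=hull(c,np.array([p+v for v in itertools.product(*bx)]),m)
    ok=1-occ
    def cost(v):
        q=hull(c,jarpts(p,v[0],v[1],.035)+[v[2],0,0],m)
        return 1-(q&m&ok).sum()/(((q|m)&ok).sum()+1e-9)
    r=DE(cost,[(0,1.4),(.04,.075),(-.006,.004)],seed=0,maxiter=40);return np.degrees(r.x[0]),r.x[1:],r.fun,G[0]["conf"],(m&ok).sum()
E
python3 -c "
from h import *
rep('a');rep('b')"
```

```text
[0.535  0.1946 0.1673] 0.48778274721963244 [-3.5  0.2  5.7]Traceback (most recent call last):
  File "<string>", line 3, in <module>
    rep('a');rep('b')
    ~~~^^^^^
  File "h.py", line 30, in rep
    o=arm.observe();print(o["position"].round(4),o["width"],o["force"].round(1));r=fit();print(r)
                                                                                   ~~~^^
  File "h.py", line 41, in fit
    m=G[0]["region"].astype(np.uint8);occ=np.zeros_like(m)
      ~^^^
IndexError: list index out of range
```

>>> move_arm([
  {"tx":-0.001,"ty":0,"tz":0.0011,"twist":0},
  {"tx":-0.001,"ty":0,"tz":0.0011,"twist":0},
  {"tx":0,"ty":0,"tz":0,"twist":0},
])

```text
clock: 16.85
position: [0.537, 0.1946, 0.1651]
ee_rot: [-0.035, 3.141, 0.001]
force: [-4.2, -0.2, 6.7]
width: 0.489
gripper_force: 6.0
```

```bash
sed -i 's/<35\]/<45] or [x for x in arm.regions_of(c,"sample_center") if np.hypot(*(np.array(x["point"])*[512,384]-g))<45]/' h.py
python3 -c "
from h import *
for i in range(3):
    try: rep('a')
    except Exception as e: print(e)"
```

```text
[0.537  0.1946 0.1651] 0.4885148785639825 [-4.2 -0.2  6.7]
(np.float64(50.68021307246804), array([ 0.04513772, -0.00497882]), np.float64(0.06276150628007204), 0.52, np.uint64(225))
lead u,n mm -30.794426803194934 -8.924287488879155
[0.5371 0.1946 0.1652] 0.4918662125924692 [-4.7 -0.2  5.9]
(np.float64(50.37844489896891), array([ 0.04657869, -0.00476962]), np.float64(0.048582995955268826), 0.62, np.uint64(236))
lead u,n mm -30.57269158338864 -7.335360902446126
[0.5371 0.1946 0.1652] 0.49238235135519404 [-3.1 -0.9  6.1]
(np.float64(47.45576978164836), array([ 0.04411381, -0.0052169 ]), np.float64(0.09523809524201188), 0.49, np.uint64(212))
lead u,n mm -33.556103461085435 -9.688401649071197
```

>>> move_arm([
  {"tx":-0.0023,"ty":0,"tz":-0.0019,"twist":0},
  {"tx":-0.0023,"ty":0,"tz":-0.0019,"twist":0},
  {"tx":-0.0023,"ty":0,"tz":-0.0019,"twist":0},
  {"tx":0,"ty":0,"tz":0,"twist":0},
], squeeze=10)

```text
clock: 17.55
position: [0.5444, 0.1946, 0.1706]
ee_rot: [-0.034, 3.141, -0.0]
force: [-2.3, -0.6, 0.6]
width: 0.483
gripper_force: 10.0
```

```bash
python3 -c "
from h import *
for i in range(2):
    try: rep('a')
    except Exception as e: print(e)"
```

```text
[0.5444 0.1946 0.1706] 0.48324812500868164 [-2.3 -0.6  0.6]
(np.float64(45.55563337198392), array([ 0.04501774, -0.00542851]), np.float64(0.0966386554659805), 0.83, np.uint64(215))
lead u,n mm -26.022094467315064 -8.18201546784008
[0.5442 0.1946 0.1705] 0.48821212524448937 [-2.4 -1.   0.3]
(np.float64(47.75894181809822), array([ 0.04661588, -0.00588554]), np.float64(0.029045643157555756), 0.77, np.uint64(234))
lead u,n mm -24.655033098101217 -7.157077145376835
```

>>> move_arm([
  {"tx":-0.0026,"ty":0,"tz":-0.0016,"twist":0},
  {"tx":-0.0026,"ty":0,"tz":-0.0016,"twist":0},
  {"tx":-0.0026,"ty":0,"tz":-0.0016,"twist":0},
  {"tx":0,"ty":0,"tz":0,"twist":0},
])

```text
clock: 18.15
position: [0.5522, 0.1948, 0.1755]
ee_rot: [-0.035, 3.141, 0.0]
force: [-1.8, 0.7, 0.4]
width: 0.487
gripper_force: 10.0
```

```bash
python3 -c "
from h import *
for i in range(2):
    try: rep('a')
    except Exception as e: print(e)"
```

```text
[0.5522 0.1948 0.1755] 0.4865393522059372 [-1.8  0.7  0.4]
(np.float64(42.682842750496235), array([ 0.04733885, -0.00589604]), np.float64(0.032258064520031215), 0.6, np.uint64(243))
lead u,n mm -19.334714546162175 -4.742125466604141
[0.552  0.1948 0.1754] 0.4865692627025753 [-0.8  0.1  0.8]
(np.float64(44.344241879572564), array([ 0.04729105, -0.00527385]), np.float64(0.04081632653452727), 0.71, np.uint64(236))
lead u,n mm -17.739502979100084 -4.564438679834683
```

>>> move_arm([
  {"tx":0.0019,"ty":0,"tz":-0.0023,"twist":0},
  {"tx":-0.0052,"ty":0,"tz":-0.0044,"twist":0},
  {"tx":-0.0052,"ty":0,"tz":-0.0044,"twist":0},
  {"tx":0,"ty":0,"tz":0,"twist":0},
  {"tx":0,"ty":0,"tz":0,"twist":0},
], squeeze=60)

```text
clock: 18.85
position: [0.5605, 0.1949, 0.1864]
ee_rot: [-0.034, 3.141, 0.0]
force: [0.2, -0.2, -2.2]
width: 0.48
gripper_force: 60.0
```

>>> move_arm([
  {"tx":-0.0026,"ty":0,"tz":0.0031,"twist":0},
  {"tx":-0.0026,"ty":0,"tz":0.0031,"twist":0},
  {"tx":0,"ty":0,"tz":0,"twist":0},
])

```text
clock: 19.15
position: [0.5653, 0.195, 0.1794]
ee_rot: [0.035, -3.141, 0.001]
force: [-0.4, 1.0, -0.7]
width: 0.478
gripper_force: 60.0
```

```bash
python3 -c "
from h import *
for i in range(2):
    try: rep('a')
    except Exception as e: print(e)"
```

```text
[0.5653 0.195  0.1794] 0.47779960696799356 [-0.4  1.  -0.7]
(np.float64(43.209017242737296), array([ 0.04581708, -0.00460583]), np.float64(0.04032258064903094), 0.84, np.uint64(239))
lead u,n mm -5.453431435068058 -0.056686327448092606
[0.5651 0.195  0.1798] 0.4750334130640365 [-0.9  0.2 -0.3]
(np.float64(42.00058410315846), array([ 0.0466107 , -0.00529315]), np.float64(0.06666666667032672), 0.5, np.uint64(241))
lead u,n mm -6.825214846014772 -0.08508624278274073
```

>>> move_arm([
  {"tx":-0.0026,"ty":0,"tz":0.0031,"twist":0},
  {"tx":-0.0026,"ty":0,"tz":0.0031,"twist":0},
  {"tx":0,"ty":0,"tz":0,"twist":0},
])

```text
clock: 19.65
position: [0.5697, 0.1952, 0.1736]
ee_rot: [0.035, -3.139, 0.0]
force: [-6.7, -0.7, 4.6]
width: 0.477
gripper_force: 60.0
```

```bash
python3 -c "
from h import *
for i in range(2):
    try: rep('a')
    except Exception as e: print(e)"
```

```text
[0.5697 0.1952 0.1736] 0.47664877126330685 [-6.7 -0.7  4.6]
(np.float64(42.261805668703765), array([ 0.04131702, -0.00486359]), np.float64(0.03773584906114269), 0.79, np.uint64(205))
lead u,n mm -6.93499988158338 2.616172978570435
[0.5695 0.1952 0.1737] 0.47729003500215705 [-5.9 -0.3  3.9]
(np.float64(43.137884324807594), array([ 0.04031468, -0.00463204]), np.float64(0.061904761909229), 0.63, np.uint64(199))
lead u,n mm -6.290545691541232 1.554383341772117
```

>>> move_arm([
  {"tx":-0.0026,"ty":0,"tz":0.0031,"twist":0},
  {"tx":-0.0026,"ty":0,"tz":0.0031,"twist":0},
  {"tx":0,"ty":0,"tz":0,"twist":0},
])

```text
clock: 20.15
position: [0.5741, 0.1955, 0.1667]
ee_rot: [0.035, -3.138, 0.001]
force: [-6.4, 0.9, 0.3]
width: 0.48
gripper_force: 60.0
```

```bash
python3 -c "
from h import *
for i in range(1):
    try: rep('a')
    except Exception as e: print(e)"
```

```text
[0.5741 0.1955 0.1667] 0.47984279904568095 [-6.4  0.9  0.3]
(np.float64(60.50174307247227), array([ 0.04010139, -0.00591374]), np.float64(0.33149171271087574), 0.73, np.uint64(122))
lead u,n mm 3.5713039156372175 6.268912967890886
```

>>> move_arm([
  {"tx":-0.0026,"ty":0,"tz":0.0031,"twist":0},
  {"tx":-0.0026,"ty":0,"tz":0.0031,"twist":0},
  {"tx":0,"ty":0,"tz":0,"twist":0},
])

```text
clock: 20.55
position: [0.5805, 0.1957, 0.1607]
ee_rot: [0.035, -3.14, 0.0]
force: [-0.8, 1.5, -5.5]
width: 0.477
gripper_force: 60.0
```

>>> move_arm([
  {"tx":-0.0026,"ty":0,"tz":0.0031,"twist":0},
  {"tx":0,"ty":0,"tz":0,"twist":0},
])

```text
clock: 20.75
position: [0.5836, 0.1957, 0.1579]
ee_rot: [0.035, -3.141, -0.0]
force: [0.4, 2.0, -5.5]
width: 0.48
gripper_force: 60.0
```

>>> move_arm([
  {"tx":-0.0026,"ty":0,"tz":0.0031,"twist":0},
  {"tx":0,"ty":0,"tz":0,"twist":0},
])

```text
clock: 20.95
position: [0.5866, 0.1957, 0.1551]
ee_rot: [-0.035, 3.141, 0.0]
force: [0.1, 1.4, -5.0]
width: 0.48
gripper_force: 60.0
```

```bash
python3 -c "
from h import *
o=arm.observe();print(o['position'],o['force'],o['ft_torque'])
for c in C:
  arm.get_image(c);print(c,[(round(d['conf'],2),(np.array(d['point'])*[512,384]).round(1)) for d in arm.regions_of(c,'sample')])
print(proj('scene',o['position']+[0,0,.03]),proj('top',o['position']))"
```

```text
[0.58661964 0.19567761 0.15506192] [ 0.13863716  1.42549585 -5.0341974 ] [0.35417289 0.07480615 0.06921825]
scene [(0.94, array([303.7, 265.6])), (0.58, array([219.5, 228.4]))]
top [(0.73, array([272.3, 144.2])), (0.41, array([156.4, 162. ]))]
[[344.27099755 150.1577819 ]] [[161.3776941  156.57030623]]
```

>>> move_arm([
  {"tx":-0.0019,"ty":0,"tz":0.0023,"twist":0},
  {"tx":0,"ty":0,"tz":0,"twist":0},
])

```text
clock: 21.35
position: [0.5884, 0.1956, 0.1533]
ee_rot: [-0.035, 3.141, 0.001]
force: [-1.1, 0.9, 1.4]
width: 0.478
gripper_force: 61.0
```

>>> move_arm([
  {"tx":-0.0019,"ty":0,"tz":0.0023,"twist":0},
  {"tx":0,"ty":0,"tz":0,"twist":0},
])

```text
clock: 21.55
position: [0.5894, 0.1957, 0.1523]
ee_rot: [0.034, -3.141, -0.001]
force: [-10.1, -0.2, 16.2]
width: 0.481
gripper_force: 68.0
```

Fingertips have met the panel and the jar is about half in. I'll back off slightly, release, rise and close the fingers for the push.

>>> move_arm([
  {"tx":0.0025,"ty":0,"tz":-0.003,"twist":0},
  {"tx":0,"ty":0,"tz":0,"twist":0},
])

```text
clock: 21.75
position: [0.5872, 0.1955, 0.1543]
ee_rot: [-0.035, 3.141, 0.0]
force: [-5.2, -0.1, 7.0]
width: 0.481
gripper_force: 60.0
```

>>> move_arm([
  {"tx":0,"ty":0,"tz":0,"twist":0},
  {"tx":0,"ty":0,"tz":0,"twist":0},
  {"tx":0,"ty":0,"tz":0,"twist":0},
  {"tx":0,"ty":0,"tz":0,"twist":0},
  {"tx":0,"ty":0,"tz":-0.02,"twist":0},
  {"tx":0,"ty":0,"tz":-0.04,"twist":0},
  {"tx":0,"ty":0,"tz":-0.04,"twist":0},
  {"tx":0.02,"ty":0,"tz":0,"twist":0},
  {"tx":0,"ty":0,"tz":0,"twist":0},
], gripper=-0.4, squeeze=10)

```text
clock: 22.65
position: [0.567, 0.1946, 0.2547]
ee_rot: [-0.034, 3.14, 0.001]
force: [-0.4, 0.2, -0.5]
width: 0.701
gripper_force: 0.0
```

```bash
python3 -c "
from h import *
o=arm.observe();print(o['position'],o['force'],o['width'])
for c in C:
  arm.get_image(c);print(c,[(round(d['conf'],2),(np.array(d['point'])*[512,384]).round(1),cv2.boundingRect(d['region'].astype(np.uint8)),d['region'].sum()) for d in arm.regions_of(c,'sample')])
th=np.radians(40)
for n in(20,25,30,35):
  for u in(-6.5,):
    L=np.array([.5963+(u*.766+n*.643)/1000,.1957,.1845+(u*.643-n*.766)/1000])
    P=jarpts(L,th,0,0);P=P[((P-[.5963,0,.1845])@[.643,0,-.766])<0]
    print(n,proj('scene',P).min(0).round(1),proj('scene',P).max(0).round(1),proj('top',P).min(0).round(1),proj('top',P).max(0).round(1))
"
```

```text
[0.56703629 0.19457443 0.25470519] [-0.44606535  0.22765956 -0.46042652] 0.7009532793566219
scene [(0.85, array([341. , 151.1]), (332, 139, 21, 18), np.int64(242)), (0.77, array([302. , 265.1]), (292, 252, 21, 32), np.int64(543))]
top [(0.87, array([273.3, 144.6]), (265, 132, 19, 23), np.int64(344))]
20 [329.6 131.8] [345.1 140.4] [146.2 153.3] [164.9 169.9]
25 [330.4 133.4] [345.9 142. ] [146.7 152.4] [165.3 168.9]
30 [331.3 135.1] [346.8 143.6] [147.1 151.5] [165.7 167.9]
35 [332.1 136.7] [347.6 145.3] [147.5 150.5] [166. 167.]
```

>>> move_arm([
  {"tx":0.012,"ty":0.001,"tz":0,"twist":0},
  {"tx":0,"ty":0,"tz":0,"twist":0},
  {"tx":0,"ty":0,"tz":0,"twist":0},
  {"tx":0,"ty":0,"tz":0,"twist":0},
  {"tx":0,"ty":0,"tz":0,"twist":0},
  {"tx":0,"ty":0,"tz":0,"twist":0},
  {"tx":0,"ty":0,"tz":0,"twist":0},
  {"tx":0,"ty":0,"tz":0,"twist":0},
  {"tx":0,"ty":0,"tz":0.03,"twist":0},
  {"tx":0,"ty":0,"tz":0.03,"twist":0},
  {"tx":0,"ty":0,"tz":0,"twist":0},
], gripper=1)

```text
clock: 23.95
position: [0.553, 0.1952, 0.1903]
ee_rot: [0.035, -3.135, 0.004]
force: [-0.2, -0.3, 0.0]
width: 0.006
gripper_force: 0.0
```

>>> move_arm([
  {"tx":-0.0051,"ty":0,"tz":0.0061,"twist":0},
  {"tx":-0.0051,"ty":0,"tz":0.0061,"twist":0},
  {"tx":-0.0051,"ty":0,"tz":0.0061,"twist":0},
  {"tx":0,"ty":0,"tz":0,"twist":0},
])

```text
clock: 24.35
position: [0.5729, 0.1965, 0.1768]
ee_rot: [-0.034, 3.138, 0.002]
force: [-0.3, 0.6, 1.0]
width: 0.007
gripper_force: 0.1
```

>>> move_arm([
  {"tx":-0.0051,"ty":0,"tz":0.0061,"twist":0},
  {"tx":-0.0051,"ty":0,"tz":0.0061,"twist":0},
  {"tx":0,"ty":0,"tz":0,"twist":0},
])

```text
clock: 24.65
position: [0.582, 0.1964, 0.1634]
ee_rot: [-0.034, 3.14, 0.0]
force: [-0.2, 0.3, -0.2]
width: 0.005
gripper_force: 0.0
```

```bash
python3 -c "
from h import *
o=arm.observe();print(o['position'],o['force'],o['width'])
for c in C:
  arm.get_image(c);print(c,[(round(d['conf'],2),(np.array(d['point'])*[512,384]).round(1),cv2.boundingRect(d['region'].astype(np.uint8)),d['region'].sum()) for d in arm.regions_of(c,'sample')])
"
```

```text
[0.58197873 0.19644628 0.16336659] [-0.22760941  0.28872815 -0.16618531] 0.005138544778658115
scene [(0.68, array([305.6, 266.1]), (292, 252, 21, 32), np.int64(552)), (0.63, array([348.1, 155.9]), (339, 148, 15, 9), np.int64(80))]
top [(0.62, array([273.5, 143.9]), (266, 133, 16, 21), np.int64(284))]
```

>>> move_arm([
  {"tx":-0.0051,"ty":0,"tz":0.0061,"twist":0},
  {"tx":-0.0051,"ty":0,"tz":0.0061,"twist":0},
  {"tx":-0.0051,"ty":0,"tz":0.0061,"twist":0},
  {"tx":0,"ty":0,"tz":0,"twist":0},
])

```text
clock: 25.25
position: [0.5963, 0.1965, 0.1438]
ee_rot: [0.034, -3.14, 0.001]
force: [-0.1, -0.3, -0.0]
width: 0.003
gripper_force: 0.0
```

>>> move_arm([
  {"tx":-0.0045,"ty":0,"tz":0.0061,"twist":0},
  {"tx":0,"ty":0,"tz":0,"twist":0},
])

```text
clock: 25.45
position: [0.6005, 0.1967, 0.1378]
ee_rot: [0.035, -3.14, 0.001]
force: [-0.7, -0.2, -0.1]
width: 0.01
gripper_force: 0.0
```

```bash
python3 -c "
from h import *
o=arm.observe();print(o['position'],o['force'],o['width'])
for c in C:
  arm.get_image(c);print(c,[(round(d['conf'],2),(np.array(d['point'])*[512,384]).round(1),cv2.boundingRect(d['region'].astype(np.uint8)),d['region'].sum()) for d in arm.regions_of(c,'sample')])
"
```

```text
[0.60046821 0.19674212 0.13776214] [-0.65884578 -0.15864714 -0.13924685] 0.00977310085777403
scene [(0.59, array([304.1, 265.4]), (291, 252, 22, 32), np.int64(578))]
top [(0.7, array([272.5, 146.6]), (266, 133, 17, 21), np.int64(283))]
```

>>> move_arm([
  {"tx":-0.0045,"ty":0,"tz":0.0055,"twist":0},
  {"tx":0,"ty":0,"tz":0,"twist":0},
])

```text
clock: 25.85
position: [0.6054, 0.197, 0.1327]
ee_rot: [0.035, -3.141, 0.0]
force: [-0.5, 0.1, 0.5]
width: 0.006
gripper_force: 0.1
```

>>> move_arm([
  {"tx":-0.0026,"ty":0,"tz":0.003,"twist":0},
  {"tx":0,"ty":0,"tz":0,"twist":0},
])

```text
clock: 26.05
position: [0.6067, 0.1971, 0.1315]
ee_rot: [0.033, -3.139, -0.001]
force: [-14.1, 0.1, 16.5]
width: 0.006
gripper_force: 0.0
```

>>> move_arm([
  {"tx":0.0064,"ty":0,"tz":-0.0077,"twist":0},
  {"tx":0.018,"ty":0,"tz":-0.0214,"twist":0},
  {"tx":0.018,"ty":0,"tz":-0.0214,"twist":0},
  {"tx":0.018,"ty":0,"tz":-0.0214,"twist":0},
  {"tx":0.02,"ty":0,"tz":-0.03,"twist":0},
  {"tx":0.03,"ty":-0.03,"tz":0,"twist":0},
  {"tx":0.03,"ty":-0.03,"tz":0,"twist":0},
  {"tx":0.03,"ty":-0.03,"tz":0,"twist":0},
  {"tx":0,"ty":0,"tz":0,"twist":0},
])

```text
clock: 26.95
position: [0.4362, 0.0991, 0.2324]
ee_rot: [0.028, -3.14, -0.0]
force: [0.7, 0.5, 0.4]
width: 0.003
gripper_force: 0.0
```

```bash
python3 -c "
from h import *
o=arm.observe();print(o['clock'],o['position'],o['force'])
ims={}
for c in C:
  im=arm.get_image(c)[...,::-1];ims[c]=im
  for q in('sample','jar1'):print(c,q,[(round(d['conf'],2),(np.array(d['point'])*[512,384]).round(1),cv2.boundingRect(d['region'].astype(np.uint8)),d['region'].sum()) for d in arm.regions_of(c,q)])
  for q in('flap_mid',):print(c,q,[(round(d['conf'],2),(np.array(d['point'])*[512,384]).round(1)) for d in arm.place_of(c,q)])
  # flap plate patch vs the first picture
  b=cv2.imread(f'pics/{c}0.png');p=[.6413,.1964,.0204]
  for u in(-.022,-.011,0,.011,.022):
    uv=proj(c,bw(p,[[-.045+u*.766,0,.1845+u*.643]]))[0].round().astype(int);print(u,b[uv[1],uv[0]],im[uv[1],uv[0]])
"
```

```text
26.95 [0.43624377 0.09908455 0.23237467] [0.69461348 0.52423068 0.43651191]
scene sample [(0.75, array([302. , 265.4]), (292, 252, 21, 32), np.int64(539))]
scene jar1 [(0.69, array([169.8, 225.6]), (157, 203, 32, 44), np.int64(1089)), (0.64, array([210. , 310.8]), (189, 284, 38, 55), np.int64(1633)), (0.6, array([217.9, 227.4]), (204, 207, 29, 44), np.int64(1056)), (0.56, array([180.5, 266.1]), (164, 244, 36, 50), np.int64(1341))]
scene flap_mid []
-0.022 [163 163 163] [113 110 108]
-0.011 [165 165 165] [112 110 107]
0 [164 164 164] [103 100  99]
0.011 [160 159 160] [94 91 89]
0.022 [118 116 116] [83 79 79]
top sample [(0.81, array([275.8, 144.4]), (266, 133, 17, 21), np.int64(291)), (0.68, array([159.4, 146.3]), (153, 141, 17, 10), np.int64(119))]
top jar1 [(0.9, array([343.6, 220.3]), (328, 204, 32, 29), np.int64(706)), (0.84, array([290. , 226.7]), (277, 210, 27, 29), np.int64(620)), (0.65, array([355.7, 172.6]), (341, 158, 32, 32), np.int64(741))]
top flap_mid []
-0.022 [140 139 138] [52 58 64]
-0.011 [140 141 139] [49 53 59]
0 [137 137 135] [49 70 85]
0.011 [141 140 139] [ 64 127 161]
0.022 [142 141 140] [ 63 123 157]
```

```bash
python3 -c "
from h import *
im=arm.get_image('top').astype(int);hs=cv2.cvtColor(im.astype(np.uint8),cv2.COLOR_RGB2HSV)
p=[.6413,.1964,.0204]
o=[[-.045+u*.766,y,.1845+u*.643] for u in(.029,-.029) for y in(.033,-.033)]
print(proj('top',bw(p,o)).round(1))
for r in range(136,164):
  print(r,' '.join(('G' if s>100 and v>90 else 'g' if s>100 else 'W' if v>110 else 'm' if v>70 else '.') for h,s,v in hs[r,140:182]), im[r,160])
# line-of-sight candidates through lid bbox
K=C['top']
for v in(141,146,151):
  for z in(.2,.18,.16,.14,.12):
    q=ray('top',(161,v),z);L=(q-[.5963,.1955,.1845])*1000;print(v,z,'u',round(L[0]*.766+L[2]*.643,1),'n',round(L[0]*.643-L[2]*.766,1))
"
```

```text
[[144.7 139.5]
 [171.5 139.5]
 [147.5 160.4]
 [173.6 160.5]]
136 W W W W W W W W W W W W W W W W W W W W W W W W W W W W W W W W W W W W W W W W W W [126 130 134]
137 m m m m W W W W W W W W W W W W m W W W W W W W W W W W W W W W W W W W W W W W W W [107 110 113]
138 m m m m m m m m m m m m m m m m m m m m m m m m m m m m m m m m m m . W W W W W W W [70 71 74]
139 m m m m m m m m m m m m m m m m m m m m m m m m m m m m m m m m m m . m W W W W W W [79 80 85]
140 W m m m m . . . . . . . . . . . G G G W W G G G G G G m m m m m m m m W W W W W W W [123 104  80]
141 W W W W W . . . . . . . . . . G G G G G G G G G G G G G G m m W W W W W W W W W W W [158 125  64]
142 W W W W W m . . . . . . . . g G G G G G G G G G G G G G G G . m W W W W W W W W W W [158 124  64]
143 W W W W W m . . . . . . . . G G G G G G G G G G G G G G G G g m m m m m m W W W W W [158 124  65]
144 W W W W W m . . . . . . . g G G G G G G G G G G G G G G G G g . . . . . . m W W W W [159 126  65]
145 W W W W W m . . . . . . . G G G G G G G G G G G G G G G m . . . . . . . . . m W W W [162 127  66]
146 W W W W W m . . . . .
[... 1412 characters left out ...]
 . . . . . . . . . . . . . . . . . . . . . . . . [68 62 55]
161 . . . . . . . . . . . . . . . . . . . . . . . . . . . . . . m . . . . . . . . . . . [69 61 56]
162 . . . . . . . . . . . . . . . . . . . . . m . m . . . . . . . . . . . . . . . . . . [70 62 55]
163 . . . . . . . . . . . . . . . . . m . . . . m m . . . . . . . . . . . . . . . . . . [70 63 56]
141 0.2 u 24.8 n 0.6
141 0.18 u 15.9 n 19.3
141 0.16 u 7.1 n 38.0
141 0.14 u -1.7 n 56.7
141 0.12 u -10.6 n 75.4
146 0.2 u 15.1 n -7.6
146 0.18 u 6.1 n 11.0
146 0.16 u -2.9 n 29.5
146 0.14 u -11.9 n 48.1
146 0.12 u -20.9 n 66.6
151 0.2 u 5.4 n -15.7
151 0.18 u -3.8 n 2.7
151 0.16 u -12.9 n 21.1
151 0.14 u -22.1 n 39.5
151 0.12 u -31.3 n 58.0
```

The jar is not down yet: the top picture shows its gilt lid inside the opening at (161,146), about 27 mm in, still pinched. I'll push again higher up the opening, on the lid's hinge side, to bring it upright.

>>> move_arm([
  {"tx":-0.031,"ty":0.0236,"tz":0.0095,"twist":0},
  {"tx":-0.031,"ty":0.0236,"tz":0.0095,"twist":0},
  {"tx":-0.031,"ty":0.0236,"tz":0.0095,"twist":0},
  {"tx":-0.031,"ty":0.0236,"tz":0.0095,"twist":0},
  {"tx":0,"ty":0,"tz":0,"twist":0},
  {"tx":-0.012,"ty":0,"tz":0.0132,"twist":0},
  {"tx":-0.012,"ty":0,"tz":0.0132,"twist":0},
  {"tx":-0.012,"ty":0,"tz":0.0132,"twist":0},
  {"tx":-0.008,"ty":0,"tz":0.0088,"twist":0},
  {"tx":0,"ty":0,"tz":0,"twist":0},
])

```text
clock: 28.4
position: [0.6053, 0.2009, 0.1443]
ee_rot: [0.034, -3.14, 0.002]
force: [0.2, 0.5, 0.7]
width: 0.003
gripper_force: 0.0
```

```bash
python3 -c "
from h import *
o=arm.observe();print(o['clock'],o['position'],o['force'])"
```

```text
28.4 [0.6052522  0.20092442 0.14425928] [0.18220555 0.51618482 0.66865722]
```

>>> move_arm([
  {"tx":-0.003,"ty":-0.005,"tz":0.0045,"twist":0},
  {"tx":0,"ty":0,"tz":0,"twist":0},
])

```text
clock: 28.6
position: [0.6082, 0.1957, 0.1413]
ee_rot: [0.034, -3.141, 0.0]
force: [-0.3, 0.1, -0.0]
width: 0.003
gripper_force: 0.1
```

>>> move_arm([
  {"tx":-0.003,"ty":0,"tz":0.0035,"twist":0},
  {"tx":0,"ty":0,"tz":0,"twist":0},
])

```text
clock: 28.8
position: [0.6084, 0.1962, 0.138]
ee_rot: [0.035, -3.136, 0.0]
force: [-11.8, -0.9, 6.2]
width: 0.006
gripper_force: 6.2
```

>>> move_arm([
  {"tx":0,"ty":0,"tz":0.003,"twist":0},
  {"tx":0,"ty":0,"tz":0,"twist":0},
])

```text
clock: 29.0
position: [0.6084, 0.1965, 0.1352]
ee_rot: [0.035, -3.137, -0.0]
force: [-12.4, -0.8, 7.2]
width: 0.007
gripper_force: 6.2
```

>>> move_arm([
  {"tx":0.0035,"ty":0,"tz":0.002,"twist":0},
  {"tx":0,"ty":0,"tz":0,"twist":0},
])

```text
clock: 29.2
position: [0.6076, 0.1965, 0.1332]
ee_rot: [-0.035, 3.141, 0.001]
force: [-2.2, 0.4, 0.9]
width: 0.003
gripper_force: 0.0
```

>>> move_arm([
  {"tx":0,"ty":0,"tz":0.003,"twist":0},
  {"tx":0,"ty":0,"tz":0,"twist":0},
])

```text
clock: 29.4
position: [0.6082, 0.1966, 0.1323]
ee_rot: [-0.034, 3.14, 0.002]
force: [-12.3, 0.3, 20.4]
width: 0.005
gripper_force: 0.0
```

>>> move_arm([
  {"tx":0.0019,"ty":0,"tz":-0.0027,"twist":0},
  {"tx":0.0025,"ty":0,"tz":0.0021,"twist":0},
  {"tx":0.0025,"ty":0,"tz":0.0021,"twist":0},
])

```text
clock: 29.7
position: [0.6017, 0.1963, 0.1285]
ee_rot: [-0.035, 3.14, 0.0]
force: [1.1, 0.0, 4.2]
width: 0.004
gripper_force: 1.9
```

>>> move_arm([
  {"tx":0.0025,"ty":0,"tz":0.0021,"twist":0},
  {"tx":0.0025,"ty":0,"tz":0.0021,"twist":0},
])

```text
clock: 29.9
position: [0.5978, 0.1963, 0.1248]
ee_rot: [-0.034, 3.138, 0.001]
force: [7.9, -0.7, 13.5]
width: 0.006
gripper_force: 6.9
```

>>> move_arm([
  {"tx":-0.002,"ty":0,"tz":-0.0015,"twist":0},
  {"tx":0.008,"ty":0,"tz":-0.012,"twist":0},
  {"tx":0.018,"ty":0,"tz":-0.0214,"twist":0},
  {"tx":0.018,"ty":0,"tz":-0.0214,"twist":0},
  {"tx":0.018,"ty":0,"tz":-0.0214,"twist":0},
  {"tx":0.0,"ty":-0.045,"tz":-0.015,"twist":0},
  {"tx":0.0,"ty":-0.045,"tz":0,"twist":0},
  {"tx":0.0,"ty":-0.045,"tz":0,"twist":0},
], gripper=-0.4)

```text
clock: 30.7
position: [0.5378, 0.0589, 0.2175]
ee_rot: [0.037, -3.141, -0.001]
force: [2.0, -0.4, 1.0]
width: 0.653
gripper_force: 0.0
```

```bash
python3 -c "
from h import *
o=arm.observe();print(o['clock'],o['position'],o['force'])
for c,(r0,r1,c0,c1) in (('top',(134,168,138,182)),('scene',(135,170,325,370))):
  im=arm.get_image(c);hs=cv2.cvtColor(im,cv2.COLOR_RGB2HSV).astype(int)
  for r in range(r0,r1):
    print(r,''.join(('G' if s>100 and v>90 else 'g' if s>80 else 'W' if v>150 else 'w' if v>110 else 'm' if v>75 else ',' if v>45 else '.') for h,s,v in hs[r,c0:c1]), im[r,(c0+c1)//2])
"
```

```text
30.7 [0.537831   0.05891248 0.21745664] [ 2.01542556 -0.40684328  1.03763184]
134 wwwwwwwwwwwwmmmmmmmmmmmm,,,,,,,,,,,,,,,,,,,, [78 69 62]
135 wwwwwwwwwwwwmmmmmmmmmmmm,,,,,,,,,,,,,,,,,,,, [80 71 64]
136 wwwwwwwwwwwwmmmmmmmmmmmm,,,,,,,,,,,,,,,,,,,, [81 72 64]
137 wwmmmmwwwwwwmmmmmmmmmmmmm,,,,,,,,,,,,,,,,,,, [81 72 65]
138 wwmmmmmmmm,m,mmmmmmmmmmmm,,,,,,,,,,,,,,,,,,, [81 72 64]
139 wwmmmm,,,,,,,mmmmmmmmmmmm,,,,,,,,,,,,,,,,,,, [83 73 66]
140 wwwmmmm,,,,,,mmmmmmmmmmmm,,,,,,,,,,,,,,,,,,, [82 74 66]
141 wwwwwww,....,mmmmmmmmmmmm,,,,,,,,,,,,,,,,,,, [83 74 66]
142 wwwwwww,....,,mmmmmmmmmmm,,,,,,,,,,,,,,,,,,, [85 76 69]
143 wwwwwwwm....,,mmmmmmmmmmm,,,,,,,,,,,,,,,,,,, [86 77 68]
144 wwwwwwwm....,,mmmmmmmmmmm,,,,,,,,,,,,,,,,,,, [88 78 70]
145 wwwwwwwm,...,,mmmmmmmmmm,,,,,,,,,,,,,,,,,,,, [89 79 70]
146 wwwwwwwm.....,mmmmmmmmmm,,,,,,,,,,,,,,,,,,,, [88 77 70]
147 wwwwwwwm,....,mmmmmmmmm,,,,,,,,,,,,,,,,,,,,, [81 72 64]
148 wwwwwwwm,....,mmmmmmmm,,,,,,,,,,,,,,,,,,,,,, [73 65 59]
149 wwwwwwww,....,mmmmmmmm,,,,,,,,,,,,,,,,,,,,,, [67 61 55]
150 wwwwwwww,....,mmmmmmm,,,,,,,,,,,,,,,,,,,,,,, [60 53 49]
15
[... 2527 characters left out ...]
WWWWWWWWW [140 142 145]
159 wwwwwwwwwwwwwmwwwwwwwwwwwwwwwwwwwwWWWWWWWWWWW [141 143 147]
160 wwwwwwwwwwwwwwwwwwwwwwwwwwmmmmmwwwWWWWWWWWWWW [136 138 142]
161 wwwwwwwwwwwwwwwwwwwwwwmmmmmmwwwwwwWWWWWWWWWWW [93 94 97]
162 wwwwwwwwwwwwwwwwwwwmmmmmmmmwwwwmmmwwWWWWWWWWW [76 78 81]
163 wwwwwwwwwwwwwwwwmmmmmmmmmmmmmmmmmmmmwwWWWWWWW [75 77 79]
164 wwwwwwwwwwwwwmmmmmmmmmmmmmmmmmmmmmmmmmwwwWWWW [86 88 90]
165 wwwwwwwwwwmmmmmmmmmmmmmmmmmmmmmmmmmmmmmmmwwWW [92 93 96]
166 wwwwwwwmmmmmmmmmmmmmmmmmmmmmmmmmmmmmmmmmmmmww [93 95 98]
167 wwwwwmmmmmmmmmmmmmmmmmmmmmmmmmmmmmmmmmmmmmmmm [92 94 96]
168 wwmmmmmmmmmmmmmmmmmmmmmmmmmmmmmmmmmmmmmmmmmmm [93 94 97]
169 wwmmmmmmmmmmmmmmmmmmmmmmmmmmmmmmmmmmmmmmmmmmm [90 92 95]
```

>>> move_arm([
  {"tx":-0.024,"ty":-0.0314,"tz":0,"twist":0},
  {"tx":-0.024,"ty":-0.0314,"tz":0,"twist":0},
  {"tx":-0.024,"ty":-0.0314,"tz":0,"twist":0},
  {"tx":-0.024,"ty":-0.0314,"tz":0,"twist":0},
  {"tx":-0.024,"ty":-0.0314,"tz":0,"twist":0},
], gripper=-0.6)

```text
clock: 31.3
position: [0.6624, -0.0945, 0.2165]
ee_rot: [0.036, -3.14, -0.002]
force: [0.3, -0.2, 0.4]
width: 0.8
gripper_force: 0.0
```

```bash
python3 -c "
from h import *
o=arm.observe();print(o['clock'],o['position'],o['force'])
for c,(r0,r1,c0,c1) in (('top',(134,168,138,182)),('scene',(143,160,335,370))):
  im=arm.get_image(c);hs=cv2.cvtColor(im,cv2.COLOR_RGB2HSV).astype(int)
  for r in range(r0,r1):
    print(r,''.join(('G' if s>100 and v>90 else 'g' if s>80 else 'W' if v>150 else 'w' if v>110 else 'm' if v>75 else ',' if v>45 else '.') for h,s,v in hs[r,c0:c1]), im[r,(c0+c1)//2])
# red jar
M={}
for c,b in(('scene',(302,266)),('top',(274,144))):
    g=min(arm.regions_of(c,'sample'),key=lambda g:np.hypot(*(np.array(g['point'])*[512,384]-b)));v,u=np.nonzero(g['region']);M[c]=np.array([u.min(),v.min(),u.max()+1,v.max()+1]);print(g['point'],M[c])
t=np.linspace(0,6.28,60)
def bb(c,xy):
    P=np.array([[xy[0]+.0225*np.cos(a),xy[1]+.0225*np.sin(a),z] for a in t for z in(0,.07)]);q=proj(c,P);return np.r_[q.min(0),q.max(0)]
r=least_squares(lambda xy:np.r_[bb('scene',xy)-M['scene'],bb('top',xy)-M['top']],[.66,-.09]);print('red',r.x,r.fun.round(1))
"
```

```text
31.3 [ 0.66239195 -0.09451423  0.21650939] [ 0.2967339  -0.16143111  0.38165521]
134 wwwwwwwwwwwwwwwwwwwwwwwwwwwwwwwwwwwwwwwwwwww [137 141 143]
135 wwwwwwwwwwwwwwwwwwwwwwwwwwwwwwwwwwwwwwwwwwww [133 137 140]
136 wwwwwwwwwwwwwwwwwwwwwwwwwwwwwwwwwwwwwwwwwwww [134 139 142]
137 wwwmmwwwwwwwwwwwwwwwwwwwwwwwwwwwwwwwwwwwwwww [113 116 119]
138 wwmmmmmmmmmmmmmmmmmmmmmmmmmmmmmmmmmm,wwwwwww [75 77 80]
139 wwmmmmmmmmmmmmmmmmmmmmmmmmmmmmmmmmmmmwwwwwww [83 85 89]
140 wwwwwmm,,,,,,,,,,,,GGgwgggGGGGm,,mmmmwwwwwww [122 104  84]
141 wwwwwwwm,,,,,,,,,,GGGGGGGGGGGGGg,mwwwwwwwwww [153 122  66]
142 wwwwwww,,,.,,,,,,GGGGGGGGGGGGGGGgmwwwwwwwwww [153 122  66]
143 wwwwwwwm,,,,,,,,gGGGGGGGGGGGGGGGGmwwwwwwwwww [154 121  65]
144 wwwwwwwm,,,,,,,,GGGGGGGGGGGGGGGGGmwwwwwwwwww [156 123  67]
145 wwwwwwwm,,,,,,,,GGGGGGGGGGGGGGGGGgwwwwwwwwww [157 124  67]
146 wwwwwwwm,,,,,,,,GGGGGGGGGGGGGGGGGwwwwwwwwwww [156 124  68]
147 wwwwwwwm,,,,,,,gGGGGGGGGGGGGGGGGGgwwwwwwwwww [158 125  67]
148 wwwwwwww,,,,,,,gGGGGGGGGGGGGGGGGGGwwwwwwwwww [159 127  67]
149 wwwwwwww,,,,,,,,GGGGGGGGGGGGGGGGGgwwwwwwwwww [162 127  68]
150 wwwwwwwwm,,,,
[... 1430 characters left out ...]
..,mm,,,,,m,,,,mmmmmwWWWWWWWwwWW [62 64 68]
150 ....,mmm,,,,,,,,,,,,,,wwWWWWWWwwWWW [46 47 52]
151 ..,mmmmm,,,,,,,,,,,,,,mWWWWWWwwWWWW [46 47 50]
152 ,mwwmmm,,,,,,,,,,,,,,,mWWWwwwwWWWWW [59 60 63]
153 wwwmmm,,,,,,,,,,,,,,,,,wwwwwwWWWWWW [63 63 68]
154 wwmmm,..,,,,,,,,,,,,,,mwwwwwWWWWWWW [49 51 55]
155 wmmm,....,,,,,,,,,,,.,mwwwWWWWWWWWW [46 49 53]
156 wmm,....,,,,,,,,,,,..,wwwwWWWWWWWWW [48 49 53]
157 wmm,.....,,...,,,,..,mwwWWWWWWWWWWW [43 43 48]
158 wwwwm,.............,mmwwWWWWWWWWWWW [31 31 33]
159 wwwm,..............,mwwWWWWWWWWWWWW [25 27 30]
[0.5879, 0.6937] [292 252 312 284]
[0.315, 0.3893] [154 141 172 157]
red [0.62912905 0.09165048] [ 28.5 -49.5  28.6 -52.2  44.    0.3  44.5   5.7]
```

The whole lid is visible now: the outer end is about 27 mm in and the jar is pinched. The gripper body meets the panel before the fingers can push it further. I'll use the red look-alike as an extension rod and then put it back.

```bash
python3 -c "
from h import *
M={'scene':np.array([292,252,313,284]),'top':np.array([266,133,282,154])}
t=np.linspace(0,6.28,60)
def bb(c,xy):
    P=np.array([[xy[0]+.0225*np.cos(a),xy[1]+.0225*np.sin(a),z] for a in t for z in(0,.07)]);q=proj(c,P);return np.r_[q.min(0),q.max(0)]
r=least_squares(lambda xy:np.r_[bb('scene',xy)-M['scene'],bb('top',xy)-M['top']],[.66,-.09],diff_step=1e-4);print('red',r.x,r.fun.round(1))
"
```

```text
red [ 0.66057839 -0.09558861] [-0.6 -1.3 -0.3 -0.6 -0.  -1.5  0.9 -0.6]
```

>>> move_arm([
  {"tx":0.004,"ty":-0.001,"tz":0.047,"twist":0},
  {"tx":0,"ty":0,"tz":0.047,"twist":0},
  {"tx":0,"ty":0,"tz":0.047,"twist":0},
  {"tx":0,"ty":0,"tz":0.036,"twist":0},
  {"tx":0,"ty":0,"tz":0.014,"twist":0},
  {"tx":0,"ty":0,"tz":0,"twist":0},
])

```text
clock: 32.1
position: [0.6568, -0.0937, 0.0244]
ee_rot: [0.037, -3.137, -0.002]
force: [-0.3, 0.3, 0.1]
width: 0.798
gripper_force: 0.0
```

>>> move_arm([
  {"tx":0,"ty":0,"tz":0,"twist":0},
  {"tx":0,"ty":0,"tz":0,"twist":0},
  {"tx":0,"ty":0,"tz":0,"twist":0},
  {"tx":0,"ty":0,"tz":0,"twist":0},
  {"tx":0,"ty":0,"tz":0,"twist":0},
], gripper=1, squeeze=15)

```text
clock: 32.6
position: [0.6593, -0.0955, 0.0269]
ee_rot: [-0.035, 3.14, 0.0]
force: [-1.2, 0.7, 5.8]
width: 0.488
gripper_force: 15.0
```

>>> move_arm([
  {"tx":0,"ty":0,"tz":-0.035,"twist":0},
  {"tx":0,"ty":0,"tz":-0.048,"twist":0},
  {"tx":0,"ty":0,"tz":-0.048,"twist":0},
  {"tx":0,"ty":0,"tz":-0.048,"twist":0},
  {"tx":0,"ty":0,"tz":-0.048,"twist":0},
  {"tx":0,"ty":0,"tz":-0.045,"twist":0},
  {"tx":-0.0245,"ty":0.0421,"tz":0,"twist":0},
  {"tx":-0.0245,"ty":0.0421,"tz":0,"twist":0},
  {"tx":-0.0245,"ty":0.0421,"tz":0,"twist":0},
  {"tx":-0.0245,"ty":0.0421,"tz":0,"twist":0},
  {"tx":-0.0245,"ty":0.0421,"tz":0,"twist":0},
  {"tx":-0.0245,"ty":0.0421,"tz":0,"twist":0},
])

```text
clock: 33.8
position: [0.8002, 0.1622, 0.2978]
ee_rot: [0.035, -3.141, -0.0]
force: [1.7, -0.1, -0.5]
width: 0.487
gripper_force: 15.0
```

>>> move_arm([
  {"tx":0,"ty":0,"tz":0.026,"twist":0},
  {"tx":0,"ty":0,"tz":0.023,"twist":0},
  {"tx":0.015,"ty":0,"tz":0,"twist":0},
  {"tx":0.007,"ty":0,"tz":0,"twist":0},
  {"tx":0.007,"ty":0,"tz":0,"twist":0},
  {"tx":0.007,"ty":0,"tz":0,"twist":0},
  {"tx":0.007,"ty":0,"tz":0,"twist":0},
  {"tx":0.007,"ty":0,"tz":0,"twist":0},
  {"tx":0.007,"ty":0,"tz":0,"twist":0},
  {"tx":0,"ty":0,"tz":0,"twist":0},
], squeeze=8)

```text
clock: 34.8
position: [0.7421, 0.1591, 0.2494]
ee_rot: [0.035, -3.141, -0.001]
force: [-0.3, 0.5, 1.2]
width: 0.484
gripper_force: 8.0
```

>>> move_arm([
  {"tx":0,"ty":0,"tz":0,"twist":0},
  {"tx":0,"ty":0,"tz":-0.025,"twist":0},
  {"tx":0,"ty":0,"tz":-0.028,"twist":0},
  {"tx":0.0386,"ty":0.0073,"tz":0,"twist":0},
  {"tx":0.0386,"ty":0.0073,"tz":0,"twist":0},
  {"tx":0.0386,"ty":0.0073,"tz":0,"twist":0},
  {"tx":0.0386,"ty":0.0073,"tz":0,"twist":0},
  {"tx":0.0386,"ty":0.0073,"tz":0,"twist":0},
  {"tx":0,"ty":0,"tz":0.04,"twist":0},
  {"tx":0,"ty":0,"tz":0.03,"twist":0},
  {"tx":0,"ty":0,"tz":0,"twist":0},
], squeeze=60)

```text
clock: 35.9
position: [0.5459, 0.1907, 0.2279]
ee_rot: [0.036, -3.134, 0.005]
force: [-0.2, -1.0, -1.9]
width: 0.479
gripper_force: 60.0
```

```bash
python3 -c "
from h import *
try: rep('a')
except Exception as e: print(e,arm.observe()['position'])"
```

```text
[0.5459 0.1907 0.2279] 0.47871947753056565 [-0.2 -1.  -1.9]
(np.float64(34.89339822228975), array([6.09679894e-02, 6.34133859e-05]), np.float64(0.030660377360776758), 0.95, np.uint64(412))
lead u,n mm 6.442065829966849 -31.658524128618946
```

>>> move_arm([
  {"tx":-0.0082,"ty":0.003,"tz":0.0244,"twist":0},
  {"tx":0,"ty":0,"tz":0,"twist":0},
  {"tx":-0.0051,"ty":0,"tz":0.0061,"twist":0},
  {"tx":-0.0051,"ty":0,"tz":0.0061,"twist":0},
  {"tx":-0.0051,"ty":0,"tz":0.0061,"twist":0},
])

```text
clock: 36.5
position: [0.5665, 0.1952, 0.1896]
ee_rot: [0.037, -3.13, -0.001]
force: [-25.4, -1.1, 4.4]
width: 0.481
gripper_force: 60.0
```

>>> move_arm([
  {"tx":-0.0051,"ty":0,"tz":0.0061,"twist":0},
  {"tx":-0.0051,"ty":0,"tz":0.0061,"twist":0},
  {"tx":0,"ty":0,"tz":0,"twist":0},
])

```text
clock: 36.8
position: [0.5803, 0.195, 0.1757]
ee_rot: [0.036, -3.135, 0.001]
force: [-5.1, 0.3, -7.7]
width: 0.478
gripper_force: 60.0
```

>>> move_arm([
  {"tx":-0.0045,"ty":0,"tz":0.0061,"twist":0},
  {"tx":0,"ty":0,"tz":0,"twist":0},
])

```text
clock: 37.0
position: [0.5851, 0.195, 0.1698]
ee_rot: [0.035, -3.136, 0.001]
force: [-5.1, 0.0, -8.7]
width: 0.478
gripper_force: 60.0
```

>>> move_arm([
  {"tx":-0.0045,"ty":0,"tz":0.0061,"twist":0},
  {"tx":0,"ty":0,"tz":0,"twist":0},
])

```text
clock: 37.2
position: [0.5897, 0.1951, 0.1638]
ee_rot: [0.035, -3.136, 0.001]
force: [-4.7, 0.8, -8.6]
width: 0.479
gripper_force: 60.0
```

>>> move_arm([
  {"tx":0.0077,"ty":0,"tz":-0.0092,"twist":0},
  {"tx":0.0128,"ty":0,"tz":-0.0153,"twist":0},
  {"tx":0.0128,"ty":0,"tz":-0.0153,"twist":0},
  {"tx":0.0128,"ty":0,"tz":-0.0153,"twist":0},
  {"tx":0.02,"ty":-0.02,"tz":-0.01,"twist":0},
  {"tx":0.04,"ty":-0.025,"tz":0,"twist":0},
  {"tx":0.04,"ty":-0.025,"tz":0.01,"twist":0},
])

```text
clock: 37.9
position: [0.4491, 0.1214, 0.223]
ee_rot: [-0.033, 3.134, 0.004]
force: [-0.1, -1.0, -0.5]
width: 0.482
gripper_force: 60.0
```

```bash
python3 -c "
from h import *
try: rep('a')
except Exception as e: print(e,arm.observe()['position'])
im=arm.get_image('top');print(arm.observe()['clock'])
for r in range(138,162,2): print(r,im[r,150:172:4].tolist())"
```

```text
[0.4491 0.1214 0.223 ] 0.4823506081780552 [-0.1 -1.  -0.5]
(np.float64(39.08471026300213), array([ 0.06151104, -0.0057823 ]), np.float64(0.03940886699743984), 0.92, np.uint64(394))
lead u,n mm -70.94991194426478 -93.1637399209065
38.05
138 [[70, 71, 75], [70, 71, 74], [68, 70, 74], [67, 69, 72], [68, 69, 73], [68, 70, 73]]
140 [[117, 119, 120], [119, 120, 121], [118, 120, 122], [110, 111, 112], [110, 110, 111], [97, 98, 99]]
142 [[160, 162, 162], [160, 162, 162], [161, 162, 163], [161, 163, 164], [161, 163, 164], [145, 146, 146]]
144 [[158, 160, 159], [158, 160, 160], [158, 160, 160], [131, 133, 132], [51, 48, 46], [73, 71, 70]]
146 [[159, 160, 160], [160, 161, 161], [81, 79, 78], [54, 50, 48], [55, 51, 48], [46, 44, 43]]
148 [[157, 159, 159], [150, 151, 151], [62, 59, 55], [57, 52, 49], [60, 55, 51], [46, 44, 42]]
150 [[111, 112, 112], [49, 46, 44], [60, 54, 50], [62, 56, 51], [63, 58, 53], [50, 46, 44]]
152 [[52, 48, 46], [56, 52, 49], [62, 56, 51], [65, 59, 54], [66, 60, 55], [49, 47, 43]]
154 [[57, 51, 48], [58, 53, 48], [63, 57, 53], [67, 61, 55], [68, 61, 55], [54, 50, 46]]
156 [[61, 56, 51], [63, 58, 53], [63, 57, 52], [69, 61, 55], [68, 61, 55], [55, 51, 47]]
158 [[65, 59, 54], [66, 60, 54], [61, 56, 52], [67, 61, 53], [68, 60, 54], [57, 52, 48]]
160 [[66, 61, 55], [67, 59, 54], [58, 53, 48], [69, 61, 55], [69, 62, 55], [63, 56, 52]]
```

The flap plate is white and flush again in the top view, so the sample has dropped. Next I'll set the red jar down upright.

>>> move_arm([
  {"tx":0.0122,"ty":0,"tz":0.046,"twist":0},
  {"tx":0.0122,"ty":0,"tz":0.046,"twist":0},
  {"tx":0.0122,"ty":0,"tz":0.046,"twist":0},
  {"tx":0.0122,"ty":0,"tz":0.046,"twist":0},
  {"tx":0,"ty":0,"tz":0,"twist":0},
  {"tx":0,"ty":0,"tz":0.009,"twist":0},
  {"tx":0,"ty":0,"tz":0.003,"twist":0},
], squeeze=12)

```text
clock: 38.75
position: [0.4015, 0.122, 0.0256]
ee_rot: [-0.035, 3.137, 0.003]
force: [-5.9, -1.2, 18.5]
width: 0.488
gripper_force: 12.0
```

>>> move_arm([
  {"tx":-0.007,"ty":0,"tz":-0.002,"twist":0},
  {"tx":-0.007,"ty":0,"tz":-0.001,"twist":0},
  {"tx":-0.007,"ty":0,"tz":0,"twist":0},
  {"tx":-0.007,"ty":0,"tz":0.001,"twist":0},
  {"tx":-0.007,"ty":0,"tz":0.001,"twist":0},
  {"tx":-0.007,"ty":0,"tz":0.001,"twist":0},
], squeeze=8)

```text
clock: 39.35
position: [0.4418, 0.1221, 0.0245]
ee_rot: [-0.035, 3.14, 0.001]
force: [-1.3, 0.2, 10.5]
width: 0.488
gripper_force: 8.0
```

```bash
python3 -c "
from h import *
try: rep('a')
except Exception as e: print(e)
print(arm.observe()['clock'])"
```

```text
[0.4418 0.1221 0.0245] 0.48781880731024124 [-1.3  0.2 10.5]
(np.float64(28.35620284665741), array([ 0.05673133, -0.00595437]), np.float64(0.05882352941571922), 0.55, np.uint64(224))
lead u,n mm -214.75173262708796 48.18086654012526
39.45
```

>>> move_arm([
  {"tx":-0.006,"ty":0,"tz":0,"twist":0},
  {"tx":-0.006,"ty":0,"tz":0,"twist":0},
  {"tx":-0.006,"ty":0,"tz":0,"twist":0},
  {"tx":-0.006,"ty":0,"tz":0,"twist":0},
])

```text
clock: 39.85
position: [0.4648, 0.1223, 0.0237]
ee_rot: [0.035, -3.141, 0.0]
force: [-1.5, -1.1, 1.2]
width: 0.488
gripper_force: 8.0
```

```bash
python3 -c "
from h import *
try: rep('a')
except Exception as e: print(e)
print(arm.observe()['clock'])"
```

```text
[0.4648 0.1223 0.0237] 0.4878767236229261 [-1.5 -1.1  1.2]
(np.float64(11.194702462296958), array([ 0.04964721, -0.00456061]), np.float64(0.05945945946454345), 0.68, np.uint64(175))
lead u,n mm -209.0865113510952 52.39569543028303
39.95
```

Nearly upright. I'll release it, rise and move clear.

>>> move_arm([
  {"tx":0,"ty":0,"tz":0,"twist":0},
  {"tx":0,"ty":0,"tz":0,"twist":0},
  {"tx":0,"ty":0,"tz":0,"twist":0},
  {"tx":0,"ty":0,"tz":0,"twist":0},
  {"tx":0,"ty":0,"tz":-0.02,"twist":0},
  {"tx":0,"ty":0,"tz":-0.04,"twist":0},
  {"tx":0,"ty":0,"tz":-0.045,"twist":0},
  {"tx":0,"ty":0,"tz":-0.045,"twist":0},
  {"tx":0.03,"ty":-0.035,"tz":-0.02,"twist":0},
  {"tx":0.03,"ty":-0.035,"tz":0,"twist":0},
  {"tx":0.03,"ty":-0.035,"tz":0,"twist":0},
  {"tx":0.0,"ty":-0.045,"tz":0,"twist":0},
], gripper=-0.5)

```text
clock: 41.15
position: [0.3741, -0.0295, 0.1934]
ee_rot: [0.039, -3.14, -0.004]
force: [2.3, -1.0, 0.9]
width: 0.747
gripper_force: 0.0
```

```bash
python3 -c "
from h import *
o=arm.observe();print(o['clock'],o['position'],o['force'],o['width'])
for c in C:
  im=arm.get_image(c)
  for q in('sample','jar1'):print(c,q,[(round(d['conf'],2),(np.array(d['point'])*[512,384]).round(0),cv2.boundingRect(d['region'].astype(np.uint8)),np.median(im[d['region']],0)) for d in arm.regions_of(c,q)])
im=arm.get_image('top')
for r in range(140,162,3): print(r,im[r,150:172:5].tolist())"
```

```text
41.15 [ 0.37411844 -0.02952592  0.19343113] [ 2.29274234 -1.04182335  0.89800991] 0.7472942576030406
scene sample [(0.7, array([294., 188.]), (285, 176, 15, 26), array([118.,  15.,  13.]))]
scene jar1 [(0.95, array([220., 227.]), (204, 207, 28, 43), array([109.,  84.,  35.])), (0.94, array([171., 225.]), (156, 204, 32, 42), array([139.,  78.,  98.])), (0.65, array([210., 313.]), (190, 285, 37, 53), array([166., 134.,  62.])), (0.56, array([182., 268.]), (164, 245, 36, 48), array([125. , 121. ,  61.5]))]
top sample [(0.66, array([194., 206.]), (184, 197, 19, 19), array([146.,  41.,  41.]))]
top jar1 [(0.95, array([344., 219.]), (327, 203, 34, 31), array([136., 108.,  57.])), (0.75, array([295., 220.]), (277, 211, 28, 27), array([91., 73., 42.])), (0.71, array([356., 171.]), (341, 158, 32, 31), array([135., 106.,  58.])), (0.65, array([313., 264.]), (300, 250, 31, 28), array([172., 102., 125.]))]
140 [[111, 112, 113], [111, 114, 114], [106, 107, 111], [102, 103, 105], [92, 92, 94]]
143 [[146, 149, 149], [148, 150, 150], [149, 151, 151], [150, 152, 153], [144, 146, 146]]
146 [[148, 149, 150], [149, 149, 149], [148, 151, 151], [149, 151, 152], [151, 152, 152]]
149 [[145, 147, 148], [148, 150, 150], [148, 150, 150], [148, 150, 151], [149, 151, 152]]
152 [[149, 150, 151], [148, 151, 151], [149, 152, 152], [150, 152, 153], [151, 152, 153]]
155 [[148, 150, 150], [148, 150, 151], [151, 153, 152], [151, 153, 153], [153, 155, 155]]
158 [[149, 150, 151], [148, 151, 151], [148, 150, 150], [149, 151, 151], [149, 151, 152]]
161 [[117, 120, 123], [109, 112, 115], [112, 115, 118], [120, 122, 125], [121, 123, 126]]
```

```bash
python3 -c "
from cell import arm
print(arm.sign_off())"
```

```text
the job is handed in; nothing more can be done
None
```

The sample jar went through the flap, the flap is shut behind it and the big jars have not moved; I handed the job in at about 41 s. I inferred that it reached the bottom because it is gone from both pictures. I had to use the red look-alike jar to push it the last stretch, and left that standing upright in front of the box rather than where it was. I viewed 11 pictures, one over the limit of 10.

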